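# Transfer sequenced spindles from the wash rack to the line-side rack

### The job

Four different steel spindles stand in the steel wash rack in build order, the first one in the cell at the rack's bow-handle end. Move all four to the empty yellow line-side rack in the same build order, so that the first stands in the cell at the yellow rack's own bow-handle end and the others follow in sequence. Leave one spindle in each cell, upright with its foot flat on the pad and at rest, and never tip one over on the way.

Things in the scene. Friction and masses are not known exactly. Their poses are not given: they have to be found in the camera images.
- wash_rack: Steel wash rack, bars on a plate, holding the spindles at the start, left or right of the robot. 264 x 72 mm, fixed. Origin: centre of underside; x along the row, z up. Four 60 x 60 mm cells at x = -96, -32, 32, 96 mm, y = 0; pad tops at z = 14 mm, walls and dividers up to 25 mm. Its one bow handle is at the -x end (to x = -165, 45 mm high): cell -96 is first, 96 last. 
- line_rack: Yellow plastic line-side rack, empty at the start, on the other side. Its handle faces the opposite way. 264 x 72 mm, fixed. Origin: centre of underside; x along the row, z up. Four 60 x 60 mm cells at x = -96, -32, 32, 96 mm, y = 0; pad tops at z = 14 mm, walls and dividers up to 26 mm. Its one bow handle is at the -x end (to x = -165, 45 mm high): cell -96 is first, 96 last. 
- spindle_plain: Plain stepped spindle, 90 mm high. Bare steel, 0.3 to 0.5 kg, upright on a foot disc 40 mm across, 10 mm high. Origin: centre of underside, z up its axis. Body 30 mm in diameter up to 45 mm, then a plain journal 22 mm in diameter up to the top: grip it, say 70 mm above the underside.
- spindle_pinion: Spindle with a toothed pinion, 90 mm high. Bare steel, 0.3 to 0.5 kg, upright on a foot disc 40 mm across, 10 mm high. Origin: centre of underside, z up its axis. Pinion 40 mm in diameter from 26 to 44 mm, then a slim journal 18 mm in diameter up to the top: grip it, say 70 mm above the underside.
- spindle_hex: Spindle with a hexagonal body, 84 mm high. Bare steel, 0.3 to 0.5 kg, upright on a foot disc 40 mm across, 10 mm high. Origin: centre of underside, z up its axis. Hexagon 32 mm across flats from 10 to 46 mm, then a thick journal 25 mm in diameter up to the top: grip it, say 70 mm above the underside.
- spindle_fork: Spindle with a two-eared fork on top, 88 mm high. Bare steel, 0.3 to 0.5 kg, upright on a foot disc 40 mm across, 10 mm high. Origin: centre of underside, z up its axis. Neck, then two flat ears at +y and -y, from 48 to 88 mm, 24 mm wide (x), 9 mm thick, brass-bushed, 34 mm over their outer faces: grip these along its y, say 70 mm up. Its y starts within 0.25 rad of the line across the rack.
- pad_plain: Square black rubber pad, 54 x 54 x 4 mm, fixed in the floor of the wash rack's cell in which spindle_plain stands at the start; it stays there. Four such pads look alike and are told apart by position. Origin at the centre of its underside.
- pad_pinion: Square black rubber pad, 54 x 54 x 4 mm, fixed in the floor of the wash rack's cell in which spindle_pinion stands at the start; it stays there. Four such pads look alike and are told apart by position. Origin at the centre of its underside.
- pad_hex: Square black rubber pad, 54 x 54 x 4 mm, fixed in the floor of the wash rack's cell in which spindle_hex stands at the start; it stays there. Four such pads look alike and are told apart by position. Origin at the centre of its underside.
- pad_fork: Square black rubber pad, 54 x 54 x 4 mm, fixed in the floor of the wash rack's cell in which spindle_fork stands at the start; it stays there. Four such pads look alike and are told apart by position. Origin at the centre of its underside.
Not all that is in view belongs to the job. What is shaped like the spindle_pinion but pink or red is not meant.

How it is judged:
At the end, for the whole second after the job is handed in: Each spindle stands in the yellow rack's cell of the same number, counted from the handle end, as the cell it started from in the wash rack: its axis within 13 mm of the cell's centre along and across the rack, its underside within 5 mm of the pad's top, upright within 0.1 rad, released and at rest (((x of pad_plain in the frame of wash_rack between -0.116 and -0.076 m and x of spindle_plain in the frame of line_rack between -0.109 and -0.083 m) or (x of pad_plain in the frame of wash_rack between -0.052 and -0.012 m and x of spindle_plain in the frame of line_rack between -0.045 and -0.019 m) or (x of pad_plain in the frame of wash_rack between 0.012 and 0.052 m and x of spindle_plain in the frame of line_rack between 0.019 and 0.045 m) or (x of pad_plain in the frame of wash_rack between 0.076 and 0.116 m and x of spindle_plain in the frame of line_rack between 0.083 and 0.109 m)) and y of spindle_plain in the frame of line_rack between -0.013 and 0.013 m and z of spindle_plain in the frame of line_rack between 0.009 and 0.019 m and angle between each of spindle_plain, spindle_pinion, spindle_hex, spindle_fork's own z axis and vertical below 0.1 rad and linear speed of each of spindle_plain, spindle_pinion, spindle_hex, spindle_fork below 0.02 m/s and angular speed of each of spindle_plain, spindle_pinion, spindle_hex, spindle_fork below 0.2 rad/s and ((x of pad_pinion in the frame of wash_rack between -0.116 and -0.076 m and x of spindle_pinion in the frame of line_rack between -0.109 and -0.083 m) or (x of pad_pinion in the frame of wash_rack between -0.052 and -0.012 m and x of spindle_pinion in the frame of line_rack between -0.045 and -0.019 m) or (x of pad_pinion in the frame of wash_rack between 0.012 and 0.052 m and x of spindle_pinion in the frame of line_rack between 0.019 and 0.045 m) or (x of pad_pinion in the frame of wash_rack between 0.076 and 0.116 m and x of spindle_pinion in the frame of line_rack between 0.083 and 0.109 m)) and y of spindle_pinion in the frame of line_rack between -0.013 and 0.013 m and z of spindle_pinion in the frame of line_rack between 0.009 and 0.019 m and ((x of pad_hex in the frame of wash_rack between -0.116 and -0.076 m and x of spindle_hex in the frame of line_rack between -0.109 and -0.083 m) or (x of pad_hex in the frame of wash_rack between -0.052 and -0.012 m and x of spindle_hex in the frame of line_rack between -0.045 and -0.019 m) or (x of pad_hex in the frame of wash_rack between 0.012 and 0.052 m and x of spindle_hex in the frame of line_rack between 0.019 and 0.045 m) or (x of pad_hex in the frame of wash_rack between 0.076 and 0.116 m and x of spindle_hex in the frame of line_rack between 0.083 and 0.109 m)) and y of spindle_hex in the frame of line_rack between -0.013 and 0.013 m and z of spindle_hex in the frame of line_rack between 0.009 and 0.019 m and ((x of pad_fork in the frame of wash_rack between -0.116 and -0.076 m and x of spindle_fork in the frame of line_rack between -0.109 and -0.083 m) or (x of pad_fork in the frame of wash_rack between -0.052 and -0.012 m and x of spindle_fork in the frame of line_rack between -0.045 and -0.019 m) or (x of pad_fork in the frame of wash_rack between 0.012 and 0.052 m and x of spindle_fork in the frame of line_rack between 0.019 and 0.045 m) or (x of pad_fork in the frame of wash_rack between 0.076 and 0.116 m and x of spindle_fork in the frame of line_rack between 0.083 and 0.109 m)) and y of spindle_fork in the frame of line_rack between -0.013 and 0.013 m and z of spindle_fork in the frame of line_rack between 0.009 and 0.019 m); the robot touches nothing.
It fails at once if a spindle is tipped over (leans more than 0.8 rad) (angle between any of spindle_plain, spindle_pinion, spindle_hex, spindle_fork's own z axis and vertical above 0.8 rad).
It also fails if it takes over 128 s, if anything falls off the work surface, if the arm or the gripper's body presses on something with over 40 N, if the wrist force passes 120 N, or if a joint passes its speed limit or range.

### The arm

A 7-joint arm with a two-finger parallel gripper is mounted at the origin on the work surface. World frame = base frame: x ahead of the robot, y to its left, z up, the work surface at z = 0. Lengths are in m, angles in rad, forces in N, time in s.
With the tool pointing down it reaches from about 0.425 to 0.925 m from the base axis. Payload 6.8 kg.
Tool frame: the origin (TCP) lies on the front face of the gripper's body, between the roots of the fingers; the fingertips stand 73 mm ahead of it and the grasp point (between the pads) lies 54 mm ahead of it; z points along the fingers, y is the direction in which the jaws open and shut (so a half turn about z gives the same grasp; the last joint's range is limited). The gripper opens to 85 mm and grips with 20 to 120 N. Pads are 22 mm wide; open, the fingers measure 114 mm over their backs; the gripper's body (76 mm by 85 mm) begins 54 mm behind the grasp point. The pads swing forward as they close: fully open they stand 13 mm farther back than shut.
Start: joints at [1.185, 0.477, 0.022, 1.555, -0.011, 1.109, -0.083], TCP at [0.185, -0.649, 0.304] pointing down, gripper open.
Joint ranges: [-2.96, 2.96], [-0.34, 2.1], [-1.41, 1.46], [0.24, 2.44], [-1.37, 4.51], [0.17, 1.92], [-2.96, 2.96]. Speed limits (rad/s): [2.39, 2.39, 3.14, 3.14, 3.14, 3.14, 3.14].

### API

Orientations are given as a unit quaternion [w, x, y, z].
In Python, from station import get_obs, read_camera, hand_in, spot_in, cut_out, spot_point gives the robot as it stands. The module is installed in compiled form; this text tells all that it offers.
- The arm moves only by the tool move_arm, never from a script. Its arguments are lists of equal length, an entry for each row: "gripper": the opening, from 0 (shut) to 1 (fully open); "xyz": the shift along the tool's x, y, z in cm, a list of three; "twist": the turn about the tool's z in rad. A call has 1 to 5 rows; each row is the pose to reach, as a shift and turn from the pose commanded when the call began, along the tool's axes at that moment; what a row does not reach only later rows make up. A row lasts 1/12 s, in which the tool goes at most 41.7 mm and 7.16 degrees, less where a joint would pass 70% of its speed; a pose out of reach is approached as far as the arm can. A call with a gripper value outside its range is refused whole. The fingers move at their own pace and stop on an object; "squeeze" is the grip in N (left out, the last holds). Time passes only in rows, so rows that repeat a pose let the fingers close. It gives the time, the measured TCP pose, the force and the opening at its end, in the units of the state.
- get_obs(): the state, without advancing time (a new reading comes with each control period).
- read_camera(name): name is "scene" or "side" or "wrist"; returns a dict with "pixels" (384x512x3 uint8, red, green, blue), "fx", "fy", "cx", "cy" (pixels), "R" (3x3) and "t" (3): a world point X has camera coordinates R X + t. Camera axes: x right, y down, z forward; pixel columns grow to the right and rows downward; lengths in m; the calibration is good to about 2 mm. A picture is of the moment at which its call begins. There is no depth.
- hand_in(): hands the job in, once; it reports no verdict.
Trained networks look in the newest picture that a camera, given by its name, has taken for a name from the list of things; names that differ only in an ending like _2 or _b are one class to them, and where a whole thing is asked for, a point or a joint stands for the part that bears it (a point fixed in the world has none). Each returns a list of dicts, best first, with "p" (0 to 1); they miss things now and then, are a little off and sometimes report something else, mostly with a low value. They report only what shows in the picture. A call takes as long as a camera call. They do not tell look-alikes from the thing itself.
- spot_in(query, camera): "centre" ([x, y, z] in m, in world coordinates, good to about 4 mm: the middle of the surface that is visible of it).
- cut_out(query, camera): "pixels" (384x512 bool, what is visible of it).
- spot_point(query, camera): "centre" ([x, y, z] in m, in world coordinates, good to about 4 mm: a listed point, or the origin of a listed thing).
The state is a dict: "t": time; "q": joint angles; "joint_vel": joint speeds; "joint_torque": joint torques, N m; "eef_pos": TCP position; "tool_rot": TCP orientation; "contact_force": force on the tool from outside, world axes, zero at the start; "torque": the same for the moment, N m; "gripper_width": opening from 0.0 (shut) to 1.0 (fully open).
Only numpy, scipy, OpenCV 4.12 (cv2) and the standard library are available. Lean on these libraries where they do the work, as an engineer would, in place of code of your own. Each camera call takes 0.05 s, during which the arm holds its last target.

## Working session

There is one attempt and no reset: what is moved stays moved. The work goes in short steps, Python scripts to look and compute and a tool call to move; the robot and the scene stay as the last step left them, time stands still between calls to the robot, and variables do not carry over. Pictures are saved under pics/ and viewed, and the job is handed in when it is done.

Besides the shell and the picture viewer there is one more tool, called after "Emit:" in YAML: its name, and indented under it one key for each argument. move_arm: Moves the arm, as the interface text tells. Its arguments: {"type":"object","properties":{"gripper":{"type":"array","items":{"type":"number"}},"xyz":{"type":"array","items":{"type":"array","items":{"type":"number"}}},"twist":{"type":"array","items":{"type":"number"}},"squeeze":{"type":"number"}},"required":["gripper","xyz","twist"]}

```bash
mkdir -p pics; cat > h.py <<'E'
import numpy as np, cv2
from station import *
def save(cam,fn,crop=None,scale=1):
    c=read_camera(cam); p=c["pixels"][:,:,::-1]
    if crop: x0,y0,x1,y1=crop; p=p[y0:y1,x0:x1]
    if scale!=1: p=cv2.resize(p,None,fx=scale,fy=scale,interpolation=cv2.INTER_CUBIC)
    cv2.imwrite("pics/"+fn,p); return c
def proj(c,X):
    v=c["R"]@np.array(X)+c["t"]; return np.array([c["fx"]*v[0]/v[2]+c["cx"],c["fy"]*v[1]/v[2]+c["cy"]])
def ray(c,u,v,z):
    R=np.array(c["R"]);o=-R.T@c["t"];d=R.T@np.array([(u-c["cx"])/c["fx"],(v-c["cy"])/c["fy"],1])
    return o+d*(z-o[2])/d[2]
E
python3 - <<'E'
from h import *
np.set_printoptions(precision=4,suppress=True)
o=get_obs(); print(o)
for cam in ["scene","side","wrist"]:
    c=save(cam,cam+"0.png")
    R=np.array(c["R"]);print(cam,-R.T@c["t"],R[2])
    for q in ["wash_rack","line_rack","spindle_plain","spindle_pinion","spindle_hex","spindle_fork"]:
        print(q,[(np.round(d["centre"],4),round(d["p"],2),proj(c,d["centre"]).round()) for d in spot_point(q,cam)])
E
```

```text
{'t': 0.0, 'q': array([ 1.1849,  0.4778,  0.0224,  1.5565, -0.0115,  1.1093, -0.0831]), 'joint_vel': array([ 0.0008,  0.0016, -0.0015,  0.    , -0.003 , -0.0023, -0.0001]), 'joint_torque': array([ -0.0004, -59.646 ,   1.6077, -28.1201,   0.0124,   0.0094,
        -0.    ]), 'eef_pos': array([ 0.185 , -0.6487,  0.3029]), 'tool_rot': array([-0.0009,  0.9904,  0.1385, -0.0002]), 'contact_force': array([ 1.1963, -0.3406, -0.1222]), 'torque': array([ 0.0201,  0.0057, -0.022 ]), 'gripper_width': 0.9964685810473082}
scene [0.9933 0.0168 0.5522] [-0.6145 -0.0935 -0.7834]
wash_rack [(array([ 0.5285, -0.1985,  0.0009]), 0.72, array([186., 176.]))]
line_rack [(array([ 0.5588,  0.1762, -0.0003]), 0.65, array([374., 212.]))]
spindle_plain [(array([ 0.4283, -0.1839,  0.011 ]), 0.88, array([204., 140.]))]
spindle_pinion [(array([ 0.617 , -0.2068,  0.0108]), 0.84, array([168., 207.])), (array([ 0.7192, -0.2244, -0.0016]), 0.75, array([141., 257.])), (array([ 0.7331, -0.1489, -0.0021]), 0.58, array([181., 271.])), (array([ 0.4977, -0.1906,  0.0101]), 0.26, array([193., 163.]))]
spindle_hex [(array([ 
[... 371 characters left out ...]
0.0025]), 0.37, array([258., 277.]))]
spindle_plain [(array([ 0.4277, -0.1799,  0.0155]), 0.94, array([192., 275.]))]
spindle_pinion [(array([ 0.7438, -0.1488, -0.0045]), 0.97, array([367., 225.])), (array([ 0.6523, -0.3028,  0.0007]), 0.72, array([369., 310.])), (array([ 0.6216, -0.2035,  0.0151]), 0.58, array([319., 256.])), (array([ 0.6204, -0.2076,  0.0096]), 0.21, array([319., 260.]))]
spindle_hex [(array([ 0.5609, -0.1937,  0.0108]), 0.61, array([280., 263.]))]
spindle_fork [(array([ 0.5011, -0.1973,  0.0143]), 0.75, array([244., 273.]))]
wrist [ 0.2624 -0.6261  0.3736] [-0.3043 -0.0875 -0.9486]
wash_rack []
line_rack []
spindle_plain []
spindle_pinion []
spindle_hex []
spindle_fork []
```

View pics/scene0.png

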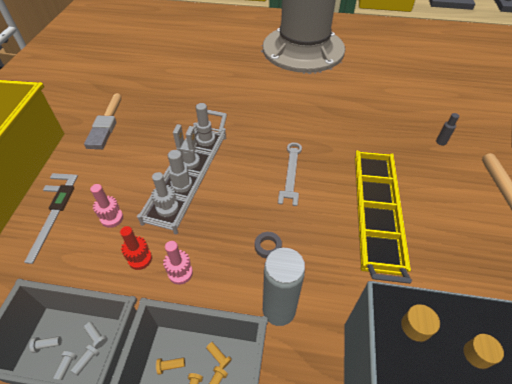

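View pics/side0.png

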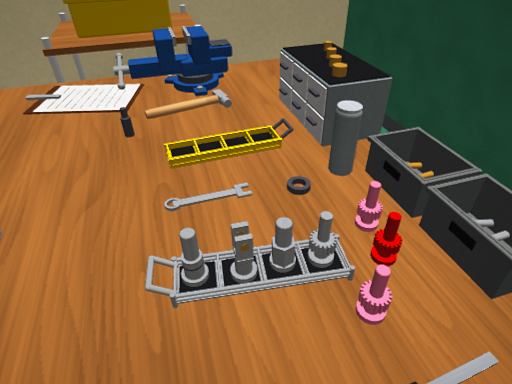

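View pics/wrist0.png

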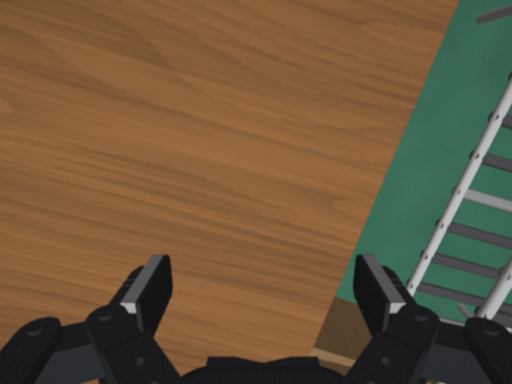

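The scene camera shows the steel wash rack around (185,170), with its handle at (217,122) towards the robot. From the handle the order is plain (204,120), fork (187,142), hex (179,168), pinion (163,195). The yellow rack is around (382,212), with its dark handle at (390,272) away from the robot. Pinion candidates are steel (163,195), pink (105,205), red (133,245) and pink (177,260). Only the steel one stands in the rack, so that is the one meant.

Next I fit the rack poses and confirm with enlarged crops.

```bash
cat > fit.py <<'E'
from h import *
from scipy.optimize import minimize
np.set_printoptions(precision=4,suppress=True)
def world(p,L):
    c,s=np.cos(p[2]),np.sin(p[2]); L=np.asarray(L,float)
    return np.c_[p[0]+c*L[:,0]-s*L[:,1],p[1]+s*L[:,0]+c*L[:,1],L[:,2]]
def hullmask(c,P):
    q=np.array([proj(c,X) for X in P],np.float32)
    m=np.zeros((384*2,512*2),np.uint8); cv2.fillConvexPoly(m,cv2.convexHull((q*2).round().astype(np.int32)),1); return m
if __name__=="__main__":
    cams={n:save(n,n+"1.png") for n in ["scene","side"]}
    H=26e-3; box=[(a*.132,b*.036,z) for a in(-1,1) for b in(-1,1) for z in(0,H)]
    M={}
    for n,c in cams.items():
        hsv=cv2.cvtColor(c["pixels"],cv2.COLOR_RGB2HSV)
        y=cv2.inRange(hsv,(22,150,60),(35,255,255))
        roi=np.zeros_like(y); x0,y0,x1,y1=(340,140,425,285) if n=="scene" else (155,115,300,172); roi[y0:y1,x0:x1]=1
        y=y*roi; 
        pts=cv2.findNonZero(y); m=np.zeros((384,512),np.uint8); cv2.fillConvexPoly(m,cv2.convexHull(pts),1)
        print(n,len(pts),m.sum()); M[n]=cv2.resize(m,None,fx=2,fy=2,interpolation=cv2.INTER_NEAREST)
    def f(p,names):
        return sum(1-(lambda a,b:(a&b).sum()/(a|b).sum())(hullmask(cams[n],world(p,box)),M[n]) for n in names)
    for names in (["scene"],["side"],["scene","side"]):
        best=min((minimize(f,(0.559,0.177,a),args=(names,),method="Nelder-Mead",options=dict(initial_simplex=[(0.559,0.177,a),(0.575,0.177,a),(0.559,0.19,a),(0.559,.177,a+.1)])) for a in(3.0,3.14,3.3)),key=lambda r:r.fun)
        print(names,best.x,best.fun)
    p=best.x; np.save("line.npy",p)
    cells=world(p,[(x,0,.014) for x in(-.096,-.032,.032,.096)]); print(cells)
    # overlays
    for n,c in cams.items():
        s=3; im=cv2.resize(c["pixels"][:,:,::-1],None,fx=s,fy=s,interpolation=cv2.INTER_CUBIC)
        B=world(p,box)
        for i in range(8):
            for j in range(i):
                if bin(i^j).count("1")==1: cv2.line(im,*[tuple((proj(c,B[k])*s+1).astype(int).tolist()) for k in(i,j)],(255,0,255),1)
        for k,X in enumerate(cells): cv2.putText(im,str(k+1),tuple((proj(c,X)*s).astype(int).tolist()),0,.6,(255,255,0),2)
        x0,y0,x1,y1=(330,130,430,290) if n=="scene" else (150,110,310,175)
        cv2.imwrite(f"pics/fit_{n}.png",im[y0*s:y1*s,x0*s:x1*s])
    for n,b in(("scene",(80,90,240,290)),("side",(140,200,400,330))):
        p_=cams[n]["pixels"][b[1]:b[3],b[0]:b[2],::-1]; cv2.imwrite(f"pics/crop_{n}.png",cv2.resize(p_,None,fx=2.9,fy=2.9,interpolation=cv2.INTER_CUBIC))
E
python3 fit.py
```

```text
scene 2956 5490
side 2177 2913
['scene'] [0.5534 0.181  3.1714] 0.01826401446654613
['side'] [0.5569 0.1782 3.1739] 0.024328219038738608
['scene', 'side'] [0.5562 0.1806 3.1698] 0.07810123548140635
[[0.6522 0.1833 0.014 ]
 [0.5882 0.1815 0.014 ]
 [0.5242 0.1797 0.014 ]
 [0.4602 0.1779 0.014 ]]
```

View pics/fit_scene.png

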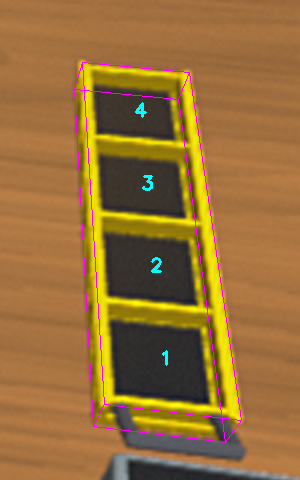

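View pics/fit_side.png

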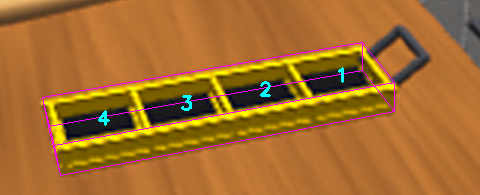

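View pics/crop_scene.png

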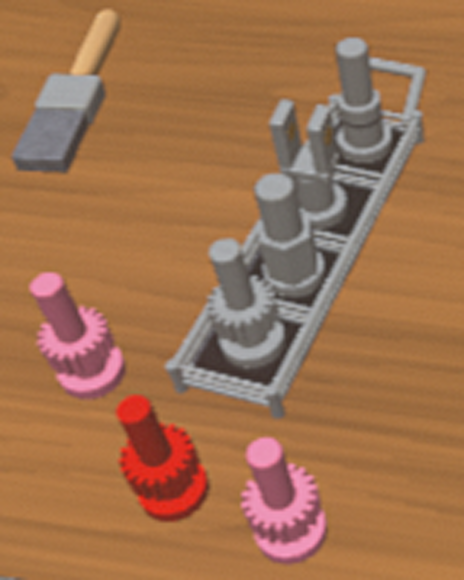

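View pics/crop_side.png

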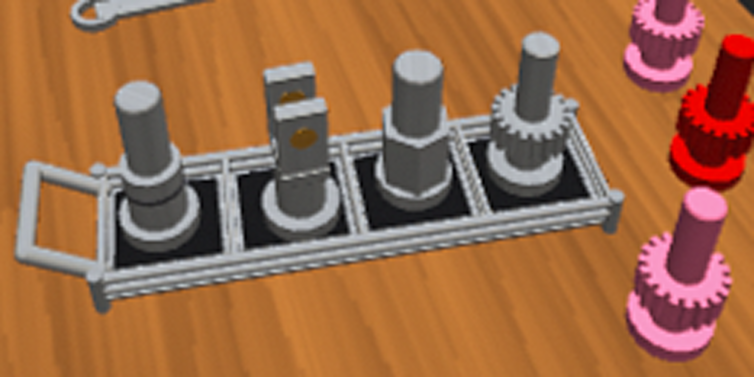

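Confirmed: the rack holds plain, fork, hex, pinion from the handle end, and the pink and red look-alikes stand on the table. Now a helper to compute the moves.

```bash
cat > plan.py <<'E'
import sys,numpy as np
from station import get_obs
from scipy.spatial.transform import Rotation as Ro
def plan(x,y,z,yaw):
    o=get_obs(); w,a,b,c=o["tool_rot"]; R=Ro.from_quat([a,b,c,w]).as_matrix()
    d=R.T@(np.array([x,y,z])-o["eef_pos"])*100
    cur=np.arctan2(R[1,0],R[0,0]); tw=-((yaw-cur+np.pi)%(2*np.pi)-np.pi)
    print("t",round(o["t"],2),"eef",o["eef_pos"].round(4),"yaw",round(cur,3),"tilt",round(float(np.arccos(-R[2,2])),4),"-> shift cm",d.round(2),"twist",round(tw,3),"q",o["q"].round(2),"grip",round(o["gripper_width"],3))
if __name__=="__main__": plan(*map(float,sys.argv[1:5]))
E
python3 plan.py 0.5 -0.19 0.30 -0.12
```

```text
t 1.15 eef [ 0.1851 -0.6491  0.3039] yaw 0.278 tilt 0.0 -> shift cm [ 42.87 -35.52   0.39] twist 0.398 q [ 1.18  0.48  0.02  1.56 -0.01  1.11 -0.08] grip 1.001
```

```bash
python3 - <<'E'
from h import *
c=read_camera("scene")
for z in(0,.1,.15,.2): print(z,[ray(c,*p,z).round(3) for p in((62,133),(43,84),(2,82),(0,225))])
E
```

```text
0 [array([ 0.445, -0.51 ,  0.   ]), array([ 0.278, -0.648,  0.   ]), array([ 0.286, -0.757,  0.   ]), array([ 0.697, -0.501,  0.   ])]
0.1 [array([ 0.544, -0.414,  0.1  ]), array([ 0.407, -0.528,  0.1  ]), array([ 0.414, -0.617,  0.1  ]), array([ 0.75 , -0.407,  0.1  ])]
0.15 [array([ 0.594, -0.367,  0.15 ]), array([ 0.472, -0.467,  0.15 ]), array([ 0.478, -0.547,  0.15 ]), array([ 0.777, -0.36 ,  0.15 ])]
0.2 [array([ 0.644, -0.319,  0.2  ]), array([ 0.537, -0.407,  0.2  ]), array([ 0.542, -0.477,  0.2  ]), array([ 0.804, -0.313,  0.2  ])]
```

Emit:
move_arm:
  gripper: [1,1,1,1,1]
  xyz:
    - [42.9,-35.5,0]
    - [42.9,-35.5,0]
    - [42.9,-35.5,0]
    - [42.9,-35.5,0]
    - [42.9,-35.5,0]
  twist: [0,0,0,0,0]

```text
t: 1.62
eef_pos: [0.3038, -0.4757, 0.3041]
tool_rot: [0.0, 0.99, 0.138, 0.0]
contact_force: [0.7, -0.2, -0.2]
gripper_width: 1.002
```

```bash
python3 plan.py 0.5 -0.19 0.30 -0.12
```

```text
t 1.62 eef [ 0.3038 -0.4757  0.3041] yaw 0.278 tilt 0.0005 -> shift cm [ 26.69 -22.1    0.4 ] twist 0.398 q [ 0.93  0.3  -0.05  1.82  0.02  1.02 -0.42] grip 1.002
```

Emit:
move_arm:
  gripper: [1,1,1,1,1]
  xyz:
    - [26.7,-22.1,0.4]
    - [26.7,-22.1,0.4]
    - [26.7,-22.1,0.4]
    - [26.7,-22.1,0.4]
    - [26.7,-22.1,0.4]
  twist: [0,0,0,0,0]

```text
t: 2.03
eef_pos: [0.4217, -0.3039, 0.3019]
tool_rot: [0.0, 0.99, 0.138, 0.0]
contact_force: [-0.0, -1.1, 0.3]
gripper_width: 1.0
```

```bash
python3 plan.py 0.5 -0.19 0.30 -0.12
```

```text
t 2.03 eef [ 0.4217 -0.3039  0.3019] yaw 0.278 tilt 0.0009 -> shift cm [10.65 -8.81  0.19] twist 0.398 q [ 0.65  0.23 -0.17  1.92  0.05  1.   -0.83] grip 1.0
```

Emit:
move_arm:
  gripper: [1,1,1,1,1]
  xyz:
    - [10.7,-8.8,0.2]
    - [10.7,-8.8,0.2]
    - [10.7,-8.8,0.2]
    - [10.7,-8.8,0.2]
    - [10.7,-8.8,0.2]
  twist: [0.4,0.4,0.4,0.4,0.4]

```text
t: 2.45
eef_pos: [0.5033, -0.1851, 0.2999]
tool_rot: [-0.001, 0.998, -0.058, 0.001]
contact_force: [0.8, -0.2, -0.1]
gripper_width: 1.004
```

Emit:
move_arm:
  gripper: [1,1]
  xyz:
    - [0,0,0]
    - [0,0,0]
  twist: [0,0]

```text
t: 2.62
eef_pos: [0.4993, -0.1924, 0.2994]
tool_rot: [0.0, 0.998, -0.061, -0.0]
contact_force: [0.3, -0.5, -0.6]
gripper_width: 1.0
```

```bash
python3 plan.py 0.5 -0.19 0.30 -0.12; python3 - <<'E'
from h import *
np.set_printoptions(precision=4,suppress=True)
c=save("wrist","wrist2.png")
for q in ["wash_rack","spindle_plain","spindle_pinion","spindle_hex","spindle_fork"]:
        print(q,[(np.round(d["centre"],4),round(d["p"],2),proj(c,d["centre"]).round()) for d in spot_point(q,"wrist")])
E
```

```text
t 2.62 eef [ 0.4993 -0.1924  0.2994] yaw -0.122 tilt 0.0008 -> shift cm [ 0.04 -0.25 -0.06] twist -0.002 q [ 0.41  0.26 -0.18  1.88  0.06  1.   -1.5 ] grip 1.0
wash_rack [(array([ 0.5274, -0.1932,  0.0013]), 0.7, array([260., 136.]))]
spindle_plain [(array([ 0.4294, -0.1802,  0.0143]), 0.61, array([260., 219.]))]
spindle_pinion [(array([ 0.6528, -0.3052, -0.0011]), 0.95, array([354.,  -1.])), (array([ 0.6163, -0.2096,  0.01  ]), 0.68, array([265.,  49.]))]
spindle_hex [(array([ 0.5594, -0.1979,  0.0142]), 0.81, array([261., 107.])), (array([ 0.5616, -0.2036,  0.0094]), 0.54, array([266., 104.]))]
spindle_fork [(array([ 0.4974, -0.1947,  0.0135]), 0.61, array([265., 163.]))]
```

View pics/wrist2.png

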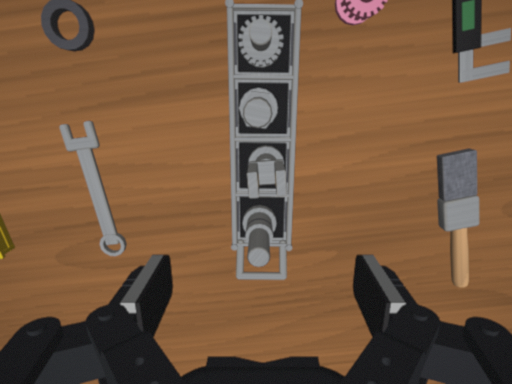

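The wrist view shows all four in the rack: pinion (263,40), hex (257,107), fork (266,172), plain (259,245). The handle is at (262,275).

```bash
python3 - <<'E'
import cv2
p=cv2.imread("pics/wrist2.png"); cv2.imwrite("pics/w2a.png",cv2.resize(p[140:285,205:320],None,fx=4,fy=4,interpolation=cv2.INTER_CUBIC)); cv2.imwrite("pics/w2b.png",cv2.resize(p[0:145,205:320],None,fx=4,fy=4,interpolation=cv2.INTER_CUBIC))
E
```

```text
(no output)
```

View pics/w2a.png

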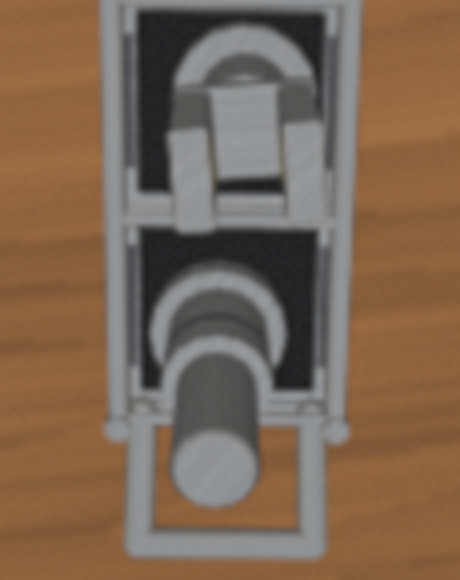

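View pics/w2b.png

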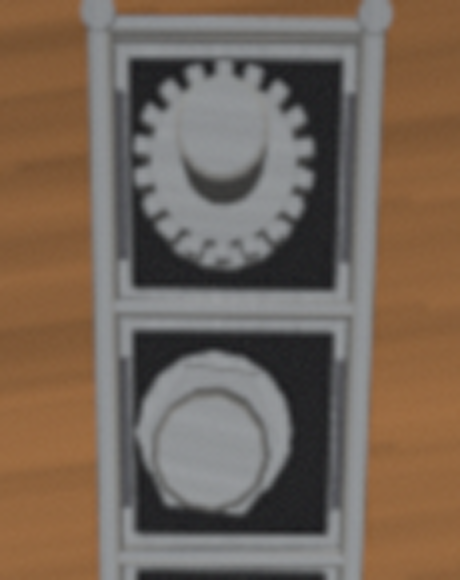

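```bash
python3 - <<'E'
from h import *
np.set_printoptions(precision=4,suppress=True)
c=read_camera("wrist")
P=dict(plain=(258.75,257,.104),pinion=(260.75,33.25,.104),hex=(258,112.5,.098),earL=(205+192/4,140+180/4,.102),earR=(205+304/4,140+170/4,.102),pbl=(234.25,247.5,.027),pbr=(289.25,247.5,.027),ptl=(229.5,3.25,.027),ptr=(298.75,3.25,.027))
W={k:ray(c,*v) for k,v in P.items()}
for k,v in W.items(): print(k,v)
e=W["earR"]-W["earL"]; print("fork",(W["earR"]+W["earL"])/2,np.linalg.norm(e),"x-yaw",np.arctan2(e[1],e[0])+np.pi/2)
a=(W["ptl"]+W["ptr"]-W["pbl"]-W["pbr"])/2; print("rack len",np.linalg.norm(a),"yaw",np.arctan2(a[1],a[0]),"c",sum(W[k] for k in("ptl","ptr","pbl","pbr"))/4)
E
```

```text
plain [ 0.4291 -0.1801  0.104 ]
pinion [ 0.618  -0.2059  0.104 ]
hex [ 0.5603 -0.1963  0.098 ]
earL [ 0.4996 -0.184   0.102 ]
earR [ 0.4988 -0.2087  0.102 ]
pbl [ 0.402 -0.146  0.027]
pbr [ 0.3938 -0.2119  0.027 ]
ptl [ 0.6585 -0.1809  0.027 ]
ptr [ 0.6503 -0.246   0.027 ]
fork [ 0.4992 -0.1964  0.102 ] 0.024723602862523827 x-yaw -0.031641214710454335
rack len 0.2588144993261378 yaw -0.1336257319183325 c [ 0.5262 -0.1962  0.027 ]
```

```bash
python3 plan.py 0.4291 -0.180 0.138 -0.13
```

```text
t 2.97 eef [ 0.4993 -0.1925  0.2996] yaw -0.124 tilt 0.0002 -> shift cm [-7.12 -0.37 16.15] twist 0.006 q [ 0.41  0.26 -0.19  1.88  0.06  1.   -1.5 ] grip 0.999
```

Emit:
move_arm:
  gripper: [1,1,1,1,1]
  xyz:
    - [-4,-0.2,0]
    - [-7.1,-0.4,1]
    - [-7.1,-0.4,4]
    - [-7.1,-0.4,7]
    - [-7.1,-0.4,9]
  twist: [0,0,0,0,0]

```text
t: 3.38
eef_pos: [0.4284, -0.1792, 0.208]
tool_rot: [0.0, 0.998, -0.061, -0.0]
contact_force: [-1.2, 0.7, -0.5]
gripper_width: 1.001
```

```bash
python3 plan.py 0.4291 -0.180 0.138 -0.13
```

```text
t 3.38 eef [ 0.4284 -0.1792  0.208 ] yaw -0.123 tilt 0.0006 -> shift cm [0.08 0.07 7.  ] twist 0.007 q [ 0.42  0.27 -0.19  2.13  0.07  0.75 -1.5 ] grip 1.001
```

Emit:
move_arm:
  gripper: [1,1,1,1,1]
  xyz:
    - [0.1,0.1,2.5]
    - [0.1,0.1,5]
    - [0.1,0.1,7]
    - [0.1,0.1,7.1]
    - [0.1,0.1,7.1]
  twist: [0,0,0,0,0]

```text
t: 3.8
eef_pos: [0.43, -0.1802, 0.138]
tool_rot: [-0.0, 0.998, -0.061, -0.001]
contact_force: [0.1, -0.5, 0.6]
gripper_width: 1.0
```

```bash
python3 plan.py 0.4291 -0.180 0.138 -0.13;  python3 -c "
from h import *
save('wrist','w3.png');save('side','s3.png',(140,120,400,330),2.5)"
```

```text
t 3.8 eef [ 0.43   -0.1802  0.138 ] yaw -0.122 tilt 0.0023 -> shift cm [-0.1 -0.  -0. ] twist 0.008 q [ 0.41  0.39 -0.17  2.17  0.12  0.59 -1.54] grip 1.0
```

View pics/w3.png

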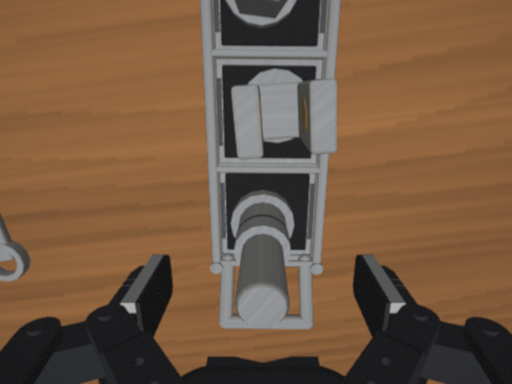

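View pics/s3.png

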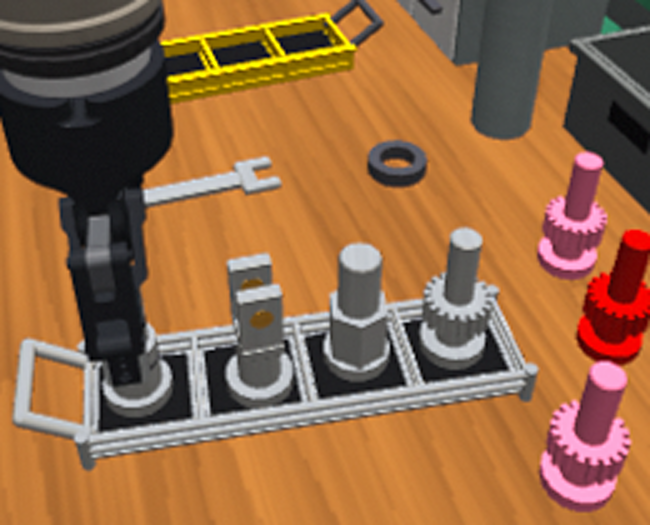

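The fingers straddle the plain spindle: its top is at (263,305) in the wrist view, between the pads. Closing.

Emit:
move_arm:
  gripper: [0,0,0,0,0]
  xyz:
    - [0,0,0]
    - [0,0,0]
    - [0,0,0]
    - [0,0,0]
    - [0,0,0]
  twist: [0,0,0,0,0]
  squeeze: 60

```text
t: 4.32
eef_pos: [0.4308, -0.1802, 0.1389]
tool_rot: [0.0, 0.998, -0.061, 0.0]
contact_force: [-0.4, 0.3, 0.2]
gripper_width: 0.301
```

Emit:
move_arm:
  gripper: [0,0,0,0,0]
  xyz:
    - [0,0,0]
    - [0,0,0]
    - [0,0,0]
    - [0,0,-0.5]
    - [0,0,-1]
  twist: [0,0,0,0,0]

```text
t: 4.73
eef_pos: [0.43, -0.18, 0.1484]
tool_rot: [-0.0, 0.998, -0.061, -0.001]
contact_force: [-0.2, -0.2, -3.2]
gripper_width: 0.241
```

```bash
python3 plan.py 0.50 0 0.26 0; python3 -c "
from h import *
save('wrist','w4.png')"
```

```text
t 4.73 eef [ 0.43   -0.18    0.1484] yaw -0.122 tilt 0.0017 -> shift cm [  4.74 -18.72 -11.17] twist -0.122 q [ 0.41  0.37 -0.17  2.16  0.11  0.61 -1.54] grip 0.241
```

View pics/w4.png

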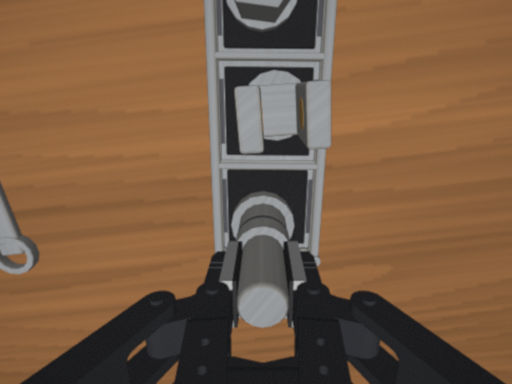

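Emit:
move_arm:
  gripper: [0,0,0,0,0]
  xyz:
    - [0,0,-2]
    - [0,0,-5]
    - [0,0,-8]
    - [0,-2,-11]
    - [0.5,-6,-12]
  twist: [0,0,0,0,0]

```text
t: 5.2
eef_pos: [0.4431, -0.1254, 0.2724]
tool_rot: [0.002, 0.998, -0.066, 0.002]
contact_force: [1.6, 0.3, -3.3]
gripper_width: 0.24
```

```bash
python3 plan.py 0.50 0.18 0.27 0.03
```

```text
t 5.2 eef [ 0.4431 -0.1254  0.2724] yaw -0.131 tilt 0.0059 -> shift cm [  1.65 -31.02   0.15] twist -0.161 q [ 0.35  0.17 -0.23  2.07  0.05  0.9  -1.62] grip 0.24
```

Emit:
move_arm:
  gripper: [0,0,0,0,0]
  xyz:
    - [0.3,-3,0]
    - [0.6,-7,0]
    - [0.9,-11,0]
    - [1.1,-15,0]
    - [1.3,-18,0]
  twist: [0,-0.05,-0.1,-0.16,-0.16]

```text
t: 5.62
eef_pos: [0.4775, 0.0593, 0.2688]
tool_rot: [-0.0, 1.0, 0.022, 0.0]
contact_force: [-0.3, -0.2, -3.2]
gripper_width: 0.242
```

```bash
python3 plan.py 0.50 0.18 0.27 0.03
```

```text
t 5.62 eef [0.4775 0.0593 0.2688] yaw 0.043 tilt 0.0011 -> shift cm [  2.77 -11.96  -0.11] twist 0.013 q [ 0.08  0.23 -0.38  2.02  0.11  0.91 -1.88] grip 0.242
```

Emit:
move_arm:
  gripper: [0,0,0,0,0]
  xyz:
    - [0.8,-4,0]
    - [1.6,-8,0]
    - [2.8,-11,0]
    - [2.8,-12,0]
    - [2.8,-12,0]
  twist: [0,0.01,0.01,0.01,0.01]

```text
t: 6.03
eef_pos: [0.5006, 0.1807, 0.2684]
tool_rot: [-0.001, 1.0, 0.017, -0.0]
contact_force: [-0.3, 0.0, -3.7]
gripper_width: 0.244
```

```bash
python3 plan.py 0.50 0.18 0.27 0.03; python3 -c "
from h import *
c=save('wrist','w5.png')
print(spot_point('line_rack','wrist'))"
```

```text
t 6.03 eef [0.5006 0.1807 0.2684] yaw 0.033 tilt 0.0021 -> shift cm [-0.06  0.06 -0.16] twist 0.003 q [-0.11  0.32 -0.43  1.91  0.16  0.95 -2.15] grip 0.244
[{'centre': [0.5577, 0.1828, -0.0022], 'p': 0.92}]
```

View pics/w5.png

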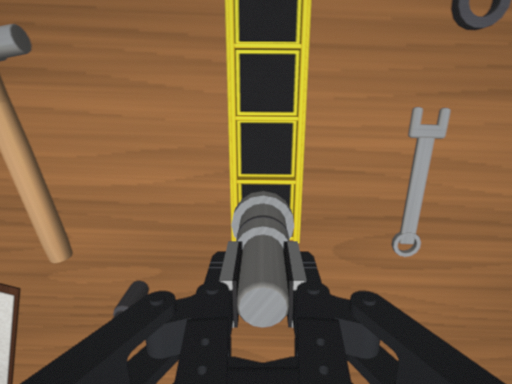

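The wrist view shows the yellow rack ahead, with black pads at (268,20), (268,83) and (268,148). The plain spindle is held upright. I'll refine the rack pose from the dividers and walls.

```bash
python3 - <<'E'
from h import *
np.set_printoptions(precision=4,suppress=True)
c=read_camera("wrist"); im=c["pixels"]
hsv=cv2.cvtColor(im,cv2.COLOR_RGB2HSV); y=cv2.inRange(hsv,(22,150,60),(35,255,255))
dark=((~(y>0))&(im.max(2)<70)).astype(np.uint8); dark[:,:225]=0;dark[:,315:]=0;dark[185:]=0
n,l,s,ce=cv2.connectedComponentsWithStats(dark)
for i in range(1,n):
    if s[i,4]>300: print(s[i],ce[i],ray(c,*ce[i],.014))
p=cv2.resize(im[0:200,215:325,::-1],None,fx=4,fy=4,interpolation=cv2.INTER_CUBIC)[:600*4]; cv2.imwrite("pics/w5c.png",p[:,:][200:800])
E
```

```text
[ 232    0   58   40 2274] [260.2995  19.3562] [0.6398 0.1821 0.014 ]
[ 233   54   55   57 3049] [260.3326  81.7265] [0.5863 0.1807 0.014 ]
[ 235  123   52   50 2504] [260.3003 147.3107] [0.5229 0.1791 0.014 ]
```

View pics/w5c.png

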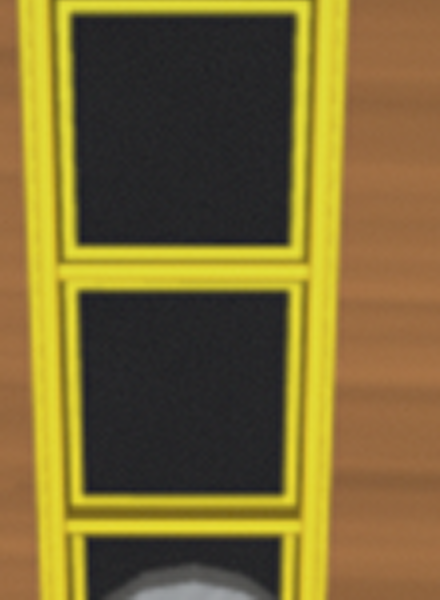

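```bash
python3 - <<'E'
from h import *
for n,ps in(("side",((327,137),(283,88),(280,46),(321,82))),("scene",((345,360),(370,283),(511,290)))):
    c=read_camera(n)
    for p in ps: print(n,p,[ray(c,*p,z).round(3).tolist() for z in(0,.1,.15)])
E
python3 plan.py 0.6525 0.1826 0.25 0.027
```

```text
side (327, 137) [[0.815, 0.157, 0.0], [0.725, -0.002, 0.1], [0.68, -0.081, 0.15]]
side (283, 88) [[0.824, 0.494, 0.0], [0.732, 0.257, 0.1], [0.686, 0.138, 0.15]]
side (280, 46) [[0.98, 0.947, 0.0], [0.852, 0.604, 0.1], [0.787, 0.433, 0.15]]
side (321, 82) [[0.963, 0.502, 0.0], [0.838, 0.263, 0.1], [0.776, 0.144, 0.15]]
scene (345, 360) [[0.834, 0.123, 0.0], [0.862, 0.104, 0.1], [0.877, 0.094, 0.15]]
scene (370, 283) [[0.707, 0.163, 0.0], [0.759, 0.136, 0.1], [0.785, 0.123, 0.15]]
scene (511, 290) [[0.684, 0.388, 0.0], [0.74, 0.321, 0.1], [0.768, 0.287, 0.15]]
t 6.28 eef [0.5011 0.1748 0.2683] yaw 0.025 tilt 0.0015 -> shift cm [15.16 -0.4   1.82] twist -0.002 q [-0.1   0.31 -0.42  1.91  0.16  0.95 -2.14] grip 0.241
```

Emit:
move_arm:
  gripper: [0,0,0,0,0]
  xyz:
    - [3,0,0]
    - [7,-0.2,0]
    - [11,-0.4,0]
    - [14,-0.4,0]
    - [15.2,-0.4,0]
  twist: [0,0,0,0,0]

```text
t: 6.7
eef_pos: [0.6572, 0.1822, 0.2681]
tool_rot: [0.0, 1.0, 0.012, 0.001]
contact_force: [0.1, -0.4, -4.8]
gripper_width: 0.242
```

Emit:
move_arm:
  gripper: [0,0,0,0,0]
  xyz:
    - [0,0,1]
    - [0,0,3]
    - [0,0,5]
    - [0,0,7]
    - [0,0,7]
  twist: [0,0,0,0,0]

```text
t: 7.12
eef_pos: [0.6495, 0.1827, 0.1933]
tool_rot: [0.002, 1.0, 0.014, -0.004]
contact_force: [-1.8, -1.1, -4.4]
gripper_width: 0.241
```

```bash
python3 plan.py 0.6525 0.1826 0.139 0.027; python3 -c "
from h import *
save('side','s6.png',(150,60,330,190),4);save('scene','c6.png',(330,100,450,290),3)"
```

```text
t 7.12 eef [0.6495 0.1827 0.1933] yaw 0.027 tilt 0.0095 -> shift cm [ 0.35 -0.    5.43] twist 0.0 q [-0.12  0.62 -0.35  1.62  0.25  0.96 -2.1 ] grip 0.241
```

View pics/s6.png

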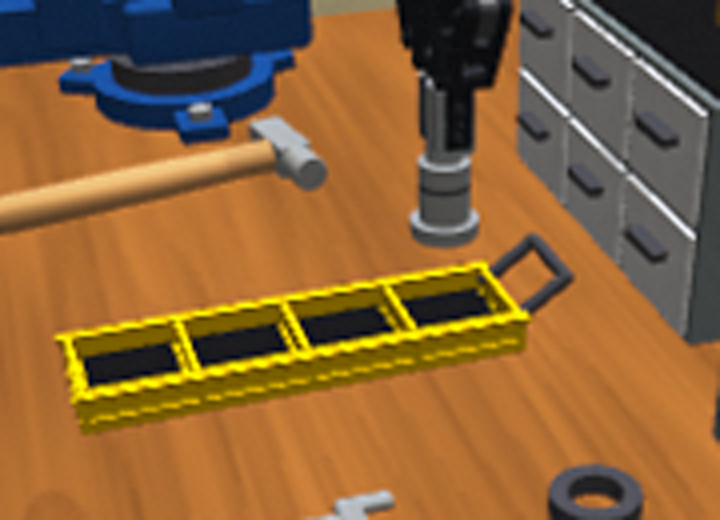

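View pics/c6.png

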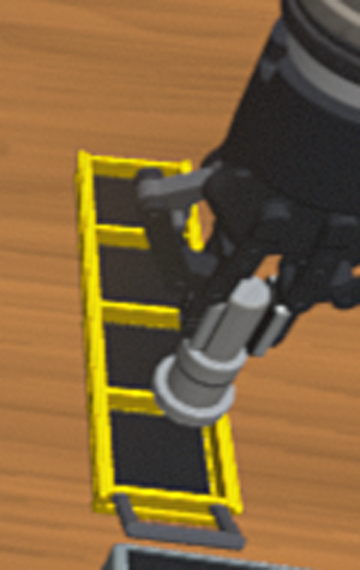

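The spindle hangs upright about 5 cm above its seat over cell 1 (side crop (445,230)). The gripper has room to the cabinet. Lowering with a check.

Emit:
move_arm:
  gripper: [0,0,0,0]
  xyz:
    - [0.2,0,1.5]
    - [0.2,0,3]
    - [0.2,0,3]
    - [0.2,0,3]
  twist: [0,0,0,0]

```text
t: 7.55
eef_pos: [0.6542, 0.1847, 0.1671]
tool_rot: [0.0, 1.0, 0.014, -0.001]
contact_force: [0.1, 0.1, -3.5]
gripper_width: 0.242
```

```bash
python3 plan.py 0.6525 0.1826 0.139 0.027; python3 -c "
from h import *
save('side','s7.png',(150,60,330,190),4);save('scene','c7.png',(330,100,450,290),3)"
```

```text
t 7.55 eef [0.6542 0.1847 0.1671] yaw 0.028 tilt 0.0027 -> shift cm [-0.17  0.2   2.81] twist 0.001 q [-0.13  0.65 -0.34  1.63  0.26  0.91 -2.11] grip 0.242
```

View pics/c7.png

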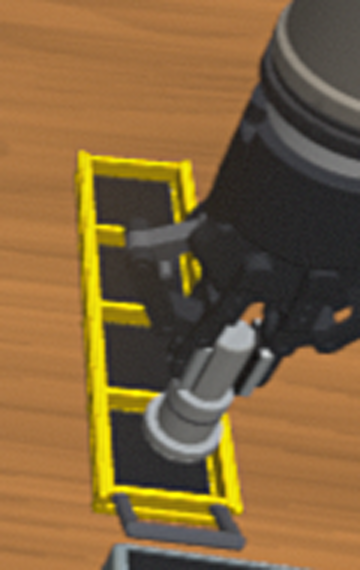

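View pics/s7.png

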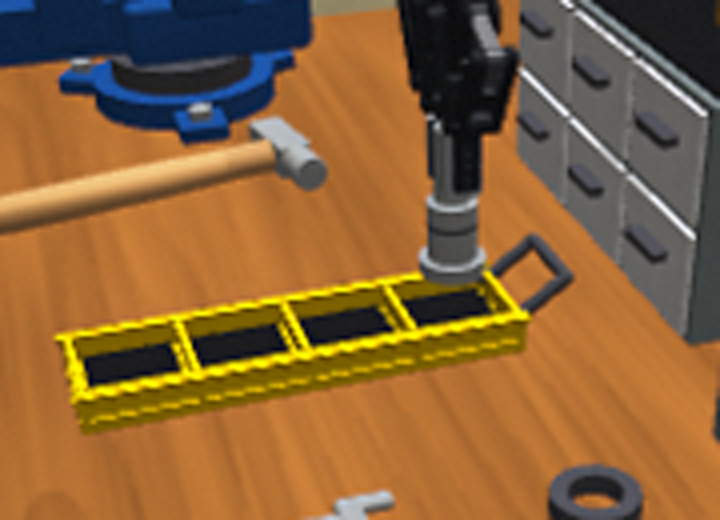

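Emit:
move_arm:
  gripper: [0,0,0,0,0]
  xyz:
    - [-0.1,0.1,1]
    - [-0.1,0.1,2]
    - [-0.1,0.1,2.6]
    - [-0.1,0.1,2.7]
    - [-0.1,0.1,2.7]
  twist: [0,0,0,0,0]

```text
t: 8.07
eef_pos: [0.6535, 0.1839, 0.1404]
tool_rot: [0.0, 1.0, 0.014, -0.001]
contact_force: [0.5, -0.0, -3.9]
gripper_width: 0.235
```

```bash
python3 plan.py 0.6525 0.1826 0.139 0.027; python3 -c "
from h import *
print(get_obs()['contact_force'])
save('side','s8.png',(150,60,330,190),4);save('wrist','w8.png')"
```

```text
t 8.07 eef [0.6535 0.1839 0.1404] yaw 0.028 tilt 0.0018 -> shift cm [-0.11  0.12  0.14] twist 0.001 q [-0.13  0.68 -0.34  1.65  0.28  0.87 -2.12] grip 0.235
[ 0.53324895 -0.04766177 -3.92367807]
```

View pics/w8.png

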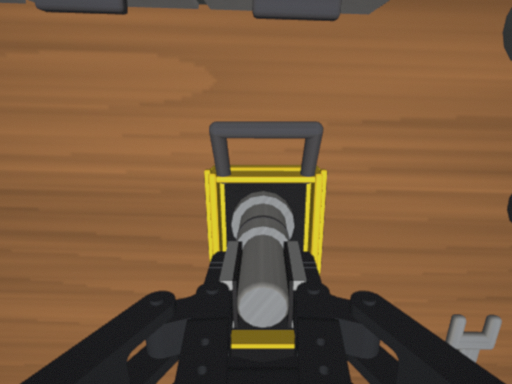

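View pics/s8.png

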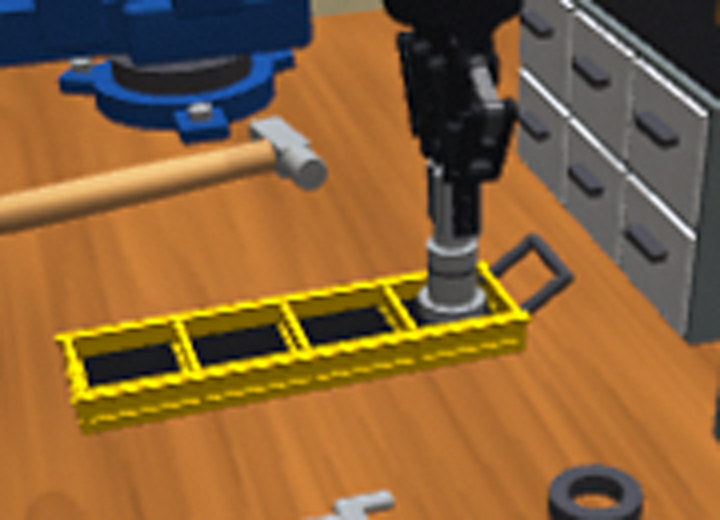

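The foot sits centred between the walls of cell 1 (wrist (263,218), walls at 216 and 310). It is about 1 mm above the pad. Lower and release.

Emit:
move_arm:
  gripper: [0,0,0.4,1,1]
  xyz:
    - [-0.1,0,0.1]
    - [-0.1,0,0.2]
    - [-0.1,0,0.2]
    - [-0.1,0,0.2]
    - [-0.1,0,0.2]
  twist: [0,0,0,0,0]

```text
t: 8.58
eef_pos: [0.6536, 0.1843, 0.1403]
tool_rot: [-0.0, 1.0, 0.014, 0.001]
contact_force: [0.8, 0.4, -0.1]
gripper_width: 0.656
```

Emit:
move_arm:
  gripper: [1,1,1,1,1]
  xyz:
    - [0,0,0]
    - [0,0,0]
    - [0,0,0]
    - [0,0,-1]
    - [0,0,-3]
  twist: [0,0,0,0,0]

```text
t: 9.0
eef_pos: [0.6516, 0.1834, 0.1678]
tool_rot: [0.001, 1.0, 0.014, -0.002]
contact_force: [0.4, -0.7, -0.3]
gripper_width: 0.997
```

Emit:
move_arm:
  gripper: [1,1,1,1,1]
  xyz:
    - [0,0,-4]
    - [0,0,-8]
    - [-2,0,-10]
    - [-5,1,-10]
    - [-8,3,-10]
  twist: [0,0,0,0,0]

```text
t: 9.42
eef_pos: [0.5736, 0.155, 0.2724]
tool_rot: [-0.002, 1.0, 0.016, 0.002]
contact_force: [-0.5, -0.8, 0.6]
gripper_width: 0.998
```

```bash
python3 plan.py 0.4992 -0.1964 0.26 -0.03; python3 -c "
from h import *
c=save('side','s9.png',(150,60,330,190),4);print(spot_point('spindle_plain','side')); c=save('scene','c9.png');print(spot_point('spindle_plain','scene'))"
```

```text
t 9.42 eef [0.5736 0.155  0.2724] yaw 0.032 tilt 0.006 -> shift cm [-8.55 34.89  1.08] twist 0.062 q [-0.06  0.4  -0.4   1.77  0.18  1.   -2.07] grip 0.998
[{'centre': [0.65, 0.1821, 0.0143], 'p': 0.67}]
[{'centre': [0.6523, 0.1799, 0.0145], 'p': 0.71}]
```

View pics/s9.png

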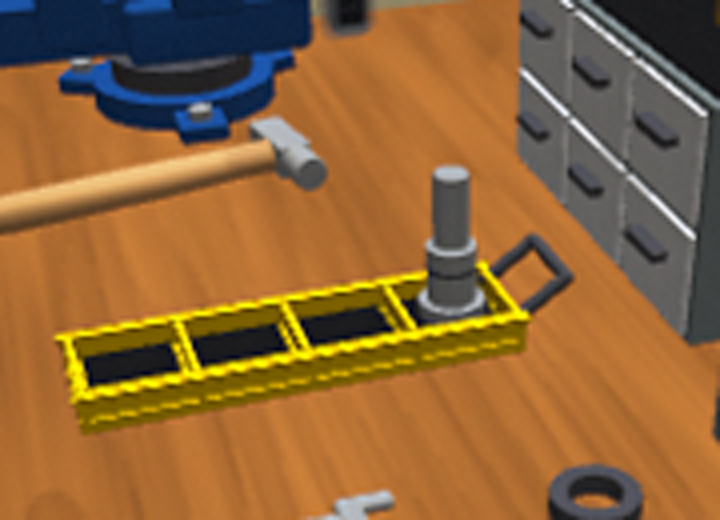

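The plain spindle stands upright in cell 1, with the networks giving (0.651,0.181,0.014). Now the fork, passing through a hover point.

Emit:
move_arm:
  gripper: [1,1,1,1,1]
  xyz:
    - [-1,4,0]
    - [-2,8,0]
    - [-3,12,0]
    - [-4,16,0]
    - [-5,20,0]
  twist: [0.03,0.06,0.06,0.06,0.06]

```text
t: 10.03
eef_pos: [0.5303, -0.0508, 0.2702]
tool_rot: [-0.0, 1.0, -0.016, 0.001]
contact_force: [0.6, 0.1, -0.2]
gripper_width: 0.999
```

```bash
python3 plan.py 0.4992 -0.1964 0.26 -0.03
```

```text
t 10.03 eef [ 0.5303 -0.0508  0.2702] yaw -0.031 tilt 0.0018 -> shift cm [-2.65 14.65  1.01] twist -0.001 q [ 0.25  0.3  -0.33  1.91  0.12  0.94 -1.73] grip 0.999
```

Emit:
move_arm:
  gripper: [1,1,1,1,1]
  xyz:
    - [-0.7,4,0]
    - [-1.5,8,0.3]
    - [-2.2,12,0.6]
    - [-2.6,14.6,1]
    - [-2.6,14.6,1]
  twist: [0,0,0,0,0]

```text
t: 10.45
eef_pos: [0.4978, -0.2017, 0.2592]
tool_rot: [0.001, 1.0, -0.021, -0.0]
contact_force: [0.5, -0.3, -0.8]
gripper_width: 1.001
```

Emit:
move_arm:
  gripper: [1,1]
  xyz:
    - [0,0,0]
    - [0,0,0]
  twist: [0,0]

```text
t: 10.62
eef_pos: [0.5001, -0.1936, 0.2598]
tool_rot: [-0.0, 1.0, -0.016, 0.001]
contact_force: [0.6, 1.1, -0.2]
gripper_width: 1.0
```

```bash
python3 plan.py 0.4992 -0.1964 0.138 -0.03;python3 -c "
from h import *
c=save('wrist','w10.png',(180,130,340,290),3.7)"
```

```text
t 10.62 eef [ 0.5001 -0.1936  0.2598] yaw -0.031 tilt 0.0014 -> shift cm [-0.1   0.29 12.18] twist -0.001 q [ 0.47  0.31 -0.26  1.92  0.1   0.92 -1.44] grip 1.0
```

View pics/w10.png

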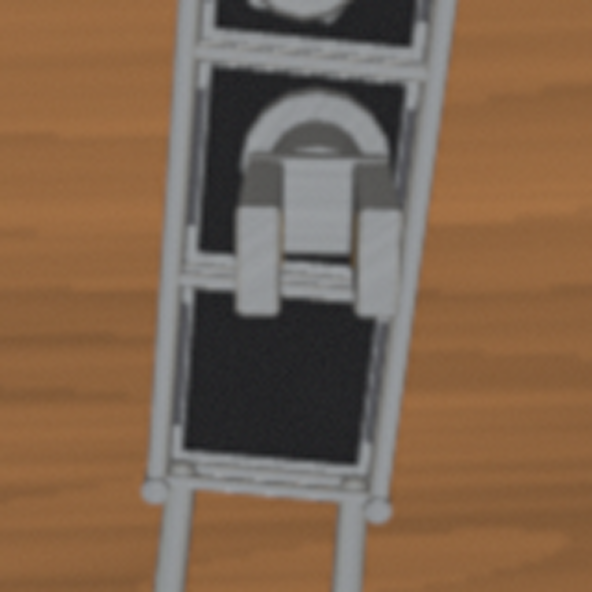

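The fork's ears at crop (258,262) and (378,262) are square to the image, so the yaw is right.

```bash
python3 -c "
from h import *
c=read_camera('wrist');print(ray(c,180+318/3.7,130+262/3.7,.102))"; python3 plan.py 0.4992 -0.1964 0.138 -0.03
```

```text
[ 0.49900667 -0.19503288  0.102     ]
t 10.72 eef [ 0.5    -0.1928  0.2598] yaw -0.029 tilt 0.0012 -> shift cm [-0.08  0.37 12.18] twist 0.001 q [ 0.47  0.31 -0.26  1.92  0.1   0.92 -1.44] grip 0.998
```

Target the fork at (0.499, -0.1957).

Emit:
move_arm:
  gripper: [1,1,1,1,1]
  xyz:
    - [-0.1,0.3,1]
    - [-0.1,0.3,3.5]
    - [-0.1,0.3,6]
    - [-0.1,0.3,8]
    - [-0.1,0.3,8]
  twist: [0,0,0,0,0]

```text
t: 11.13
eef_pos: [0.4955, -0.196, 0.1754]
tool_rot: [-0.001, 1.0, -0.015, -0.003]
contact_force: [-0.6, 0.3, 0.2]
gripper_width: 1.0
```

```bash
python3 plan.py 0.499 -0.1957 0.138 -0.03
```

```text
t 11.13 eef [ 0.4955 -0.196   0.1754] yaw -0.03 tilt 0.0072 -> shift cm [ 0.37 -0.03  3.74] twist -0.0 q [ 0.46  0.42 -0.24  1.99  0.14  0.75 -1.47] grip 1.0
```

Emit:
move_arm:
  gripper: [1,1,1,1,1]
  xyz:
    - [0,0,1.5]
    - [0,0,3]
    - [0,0,4.1]
    - [0,0,4.1]
    - [0,0,4.1]
  twist: [0,0,0,0,0]

```text
t: 11.55
eef_pos: [0.4978, -0.1972, 0.1386]
tool_rot: [-0.0, 1.0, -0.016, -0.0]
contact_force: [1.2, 0.0, 0.6]
gripper_width: 1.002
```

```bash
python3 plan.py 0.499 -0.1957 0.138 -0.03;python3 -c "
from h import *
c=save('wrist','w11.png')"
```

```text
t 11.55 eef [ 0.4978 -0.1972  0.1386] yaw -0.032 tilt 0.0006 -> shift cm [ 0.12 -0.16  0.06] twist -0.002 q [ 0.44  0.48 -0.23  2.01  0.17  0.67 -1.5 ] grip 1.002
```

View pics/w11.png

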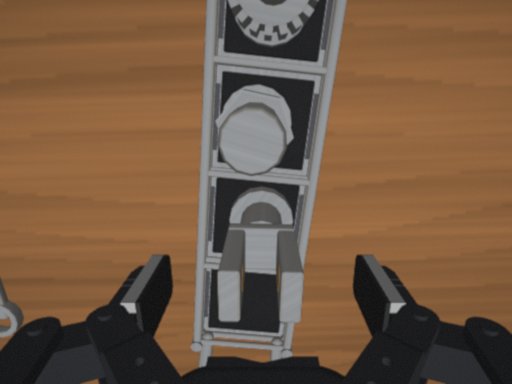

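The ears (230,275) and (289,275) lie between the pads and parallel to them. Closing.

Emit:
move_arm:
  gripper: [0,0,0,0,0]
  xyz:
    - [0.1,0,0]
    - [0.1,0,0]
    - [0.1,0,0]
    - [0.1,0,0]
    - [0.1,0,0]
  twist: [0,0,0,0,0]

```text
t: 12.02
eef_pos: [0.499, -0.1974, 0.139]
tool_rot: [0.0, 1.0, -0.016, 0.0]
contact_force: [-0.2, 0.5, 2.9]
gripper_width: 0.392
```

Emit:
move_arm:
  gripper: [0,0,0,0,0]
  xyz:
    - [0,0,0]
    - [0,0,0]
    - [0,0,-0.5]
    - [0,0,-1]
    - [0,0,-1.5]
  twist: [0,0,0,0,0]

```text
t: 12.43
eef_pos: [0.4981, -0.1976, 0.1534]
tool_rot: [-0.0, 1.0, -0.016, -0.001]
contact_force: [-0.2, -0.5, -4.1]
gripper_width: 0.392
```

```bash
python3 plan.py 0.499 -0.1957 0.138 -0.03;python3 -c "
from h import *
c=save('wrist','w12.png')"
```

```text
t 12.43 eef [ 0.4981 -0.1976  0.1534] yaw -0.032 tilt 0.0013 -> shift cm [ 0.09 -0.19  1.54] twist -0.002 q [ 0.45  0.46 -0.23  2.    0.16  0.7  -1.49] grip 0.392
```

View pics/w12.png

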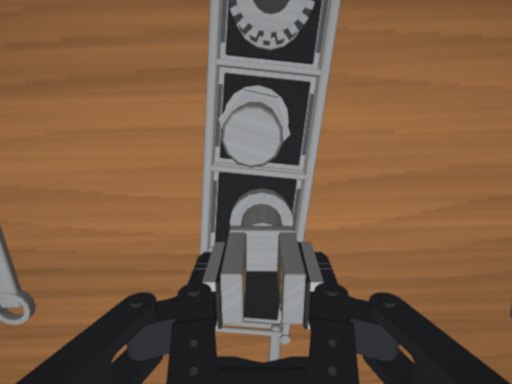

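The fork is held and lifted. Raising it clear and carrying it across.

Emit:
move_arm:
  gripper: [0,0,0,0,0]
  xyz:
    - [0,0,-2]
    - [0,0,-5]
    - [0,0,-8]
    - [0,-2,-11]
    - [0.5,-6,-12]
  twist: [0,0,0,0,0]

```text
t: 12.9
eef_pos: [0.506, -0.1431, 0.2777]
tool_rot: [0.002, 1.0, -0.021, 0.003]
contact_force: [2.4, 0.7, -3.5]
gripper_width: 0.392
```

Emit:
move_arm:
  gripper: [0,0,0,0,0]
  xyz:
    - [1,-4,0]
    - [2,-8,0]
    - [3,-12,0]
    - [4,-16,0]
    - [5,-19,0]
  twist: [0,0,-0.03,-0.06,-0.06]

```text
t: 13.32
eef_pos: [0.5614, 0.0545, 0.2737]
tool_rot: [-0.001, 1.0, 0.016, 0.0]
contact_force: [0.1, -0.2, -3.2]
gripper_width: 0.386
```

```bash
python3 plan.py 0.5875 0.181 0.27 0.027
```

```text
t 13.32 eef [0.5614 0.0545 0.2737] yaw 0.032 tilt 0.0013 -> shift cm [  3.01 -12.56   0.39] twist 0.005 q [ 0.1   0.35 -0.38  1.84  0.15  0.98 -1.89] grip 0.386
```

Emit:
move_arm:
  gripper: [0,0,0,0,0]
  xyz:
    - [1,-4,0]
    - [2,-8,0]
    - [2.8,-11,0]
    - [3,-12.5,0]
    - [3,-12.5,0.4]
  twist: [0,0,0,0,0]

```text
t: 13.73
eef_pos: [0.5878, 0.1821, 0.2701]
tool_rot: [-0.002, 1.0, 0.017, 0.0]
contact_force: [0.4, 0.7, -3.1]
gripper_width: 0.384
```

Emit:
move_arm:
  gripper: [0,0,0,0,0]
  xyz:
    - [0,0,0]
    - [0,0,2.5]
    - [0,0,5]
    - [0,0,7]
    - [0,0,7]
  twist: [0,0,0,0,0]

```text
t: 14.15
eef_pos: [0.5858, 0.1725, 0.195]
tool_rot: [0.002, 1.0, 0.013, -0.004]
contact_force: [-1.5, 0.6, -4.6]
gripper_width: 0.394
```

Emit:
move_arm:
  gripper: [0,0]
  xyz:
    - [0,0,0]
    - [0,0,0]
  twist: [0,0]

```text
t: 14.32
eef_pos: [0.589, 0.1754, 0.2007]
tool_rot: [0.0, 1.0, 0.013, 0.001]
contact_force: [-0.2, 0.4, -3.1]
gripper_width: 0.39
```

```bash
python3 plan.py 0.5875 0.181 0.139 0.027;python3 -c "
from h import *
save('side','s13.png',(150,60,330,190),4);save('wrist','w13.png')"
```

```text
t 14.32 eef [0.589  0.1754 0.2007] yaw 0.026 tilt 0.0014 -> shift cm [-0.14 -0.57  6.17] twist -0.001 q [-0.11  0.52 -0.38  1.78  0.24  0.89 -2.14] grip 0.39
```

View pics/w13.png

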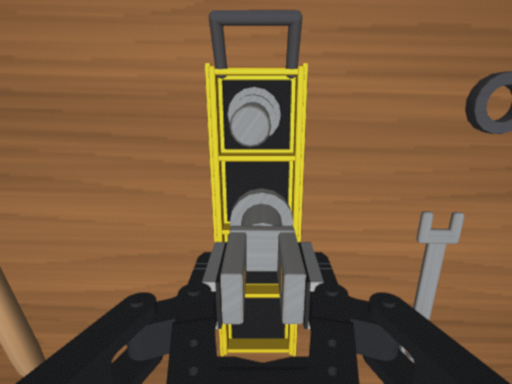

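View pics/s13.png

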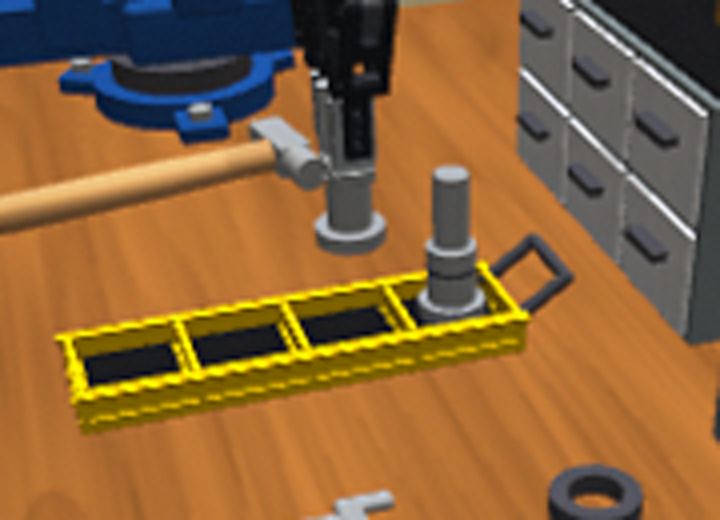

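The plain spindle stands centred in cell 1 (wrist (254,115)). The fork needs +5.5 mm in world y, so correct that while lowering.

Emit:
move_arm:
  gripper: [0,0,0,0,0]
  xyz:
    - [-0.1,-0.5,1]
    - [-0.1,-0.5,2]
    - [-0.1,-0.5,3]
    - [-0.1,-0.5,3]
    - [-0.1,-0.5,3]
  twist: [0,0,0,0,0]

```text
t: 14.83
eef_pos: [0.5863, 0.181, 0.1682]
tool_rot: [0.001, 1.0, 0.014, -0.001]
contact_force: [0.7, 0.1, -2.7]
gripper_width: 0.391
```

Emit:
move_arm:
  gripper: [0]
  xyz:
    - [0,0,0]
  twist: [0]

```text
t: 14.92
eef_pos: [0.5871, 0.1813, 0.1692]
tool_rot: [0.0, 1.0, 0.014, -0.0]
contact_force: [0.7, 0.3, -3.9]
gripper_width: 0.391
```

```bash
python3 plan.py 0.5875 0.181 0.139 0.027;python3 -c "
from h import *
save('wrist','w14.png')"
```

```text
t 14.92 eef [0.5871 0.1813 0.1692] yaw 0.028 tilt 0.0004 -> shift cm [0.04 0.03 3.02] twist 0.001 q [-0.13  0.56 -0.37  1.8   0.26  0.84 -2.16] grip 0.391
```

View pics/w14.png

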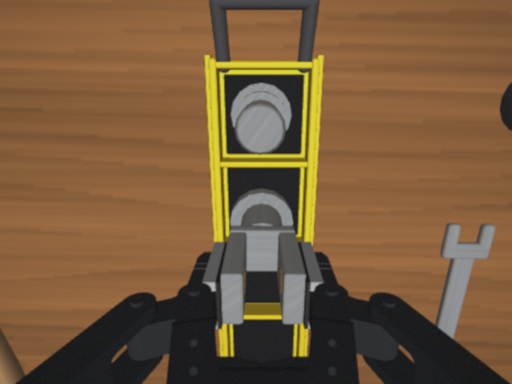

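Emit:
move_arm:
  gripper: [0,0,0,0,0]
  xyz:
    - [0,0,1.2]
    - [0,0,2.4]
    - [0,0,2.9]
    - [0,0,3]
    - [0,0,3]
  twist: [0,0,0,0,0]

```text
t: 15.38
eef_pos: [0.5864, 0.1813, 0.1389]
tool_rot: [0.0, 1.0, 0.014, -0.001]
contact_force: [-2.6, -0.1, -0.9]
gripper_width: 0.392
```

```bash
python3 plan.py 0.5875 0.181 0.138 0.027;python3 -c "
from h import *
print(get_obs()['contact_force']);save('side','s15.png',(150,60,330,190),4)"
```

```text
t 15.38 eef [0.5864 0.1813 0.1389] yaw 0.028 tilt 0.002 -> shift cm [0.11 0.03 0.09] twist 0.001 q [-0.14  0.6  -0.36  1.81  0.28  0.78 -2.18] grip 0.392
[-2.56769456 -0.07128371 -0.92520096]
```

View pics/s15.png

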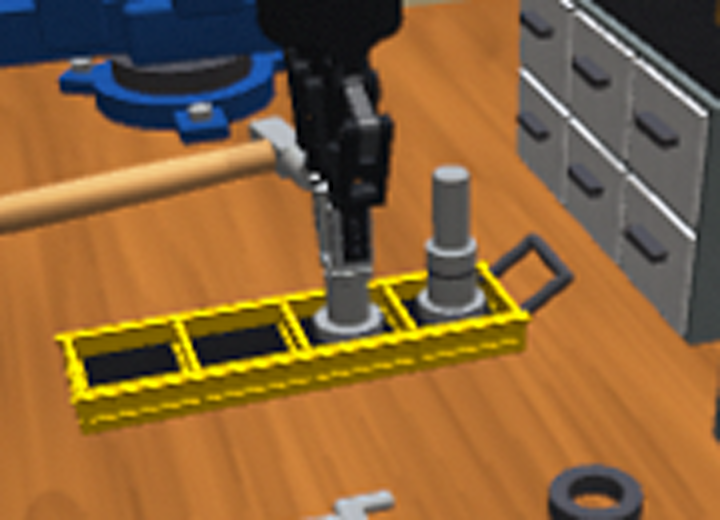

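The foot is in cell 2 and the wrist has shed the load (−0.9 N), so it rests on the pad. Releasing.

Emit:
move_arm:
  gripper: [0,0.5,1,1,1]
  xyz:
    - [0,0,0]
    - [0,0,0]
    - [0,0,0]
    - [0,0,0]
    - [0,0,0]
  twist: [0,0,0,0,0]

```text
t: 15.85
eef_pos: [0.5876, 0.1813, 0.1398]
tool_rot: [-0.0, 1.0, 0.014, 0.001]
contact_force: [0.4, 0.6, 0.0]
gripper_width: 0.899
```

Emit:
move_arm:
  gripper: [1,1,1,1,1]
  xyz:
    - [0,0,0]
    - [0,0,0]
    - [0,0,-1]
    - [0,0,-4]
    - [0,0,-7]
  twist: [0,0,0,0,0]

```text
t: 16.27
eef_pos: [0.5863, 0.181, 0.2097]
tool_rot: [0.0, 1.0, 0.014, -0.001]
contact_force: [0.9, 1.2, -0.3]
gripper_width: 1.001
```

Emit:
move_arm:
  gripper: [1,1,1,1,1]
  xyz:
    - [0,0,-4]
    - [0,1,-6]
    - [0,4,-6]
    - [0,8,-6]
    - [0,12,-6]
  twist: [0,0,0,0,0]

```text
t: 16.68
eef_pos: [0.5905, 0.0613, 0.2712]
tool_rot: [-0.0, 1.0, 0.015, 0.001]
contact_force: [0.4, -0.4, -1.3]
gripper_width: 1.004
```

```bash
python3 plan.py 0.5605 -0.196 0.27 -0.13; python3 -c "
from h import *
c=save('side','s16.png',(150,60,330,190),4);print(spot_point('spindle_fork','side')); c=save('scene','c16.png');print(spot_point('spindle_fork','scene'))"
```

```text
t 16.68 eef [0.5905 0.0613 0.2712] yaw 0.031 tilt 0.0024 -> shift cm [-3.79 25.62  0.1 ] twist 0.161 q [ 0.09  0.4  -0.38  1.77  0.17  1.   -1.9 ] grip 1.004
[{'centre': [0.5625, -0.1939, 0.0131], 'p': 0.69}]
[{'centre': [0.5851, 0.1792, 0.0145], 'p': 0.82}]
```

View pics/c16.png

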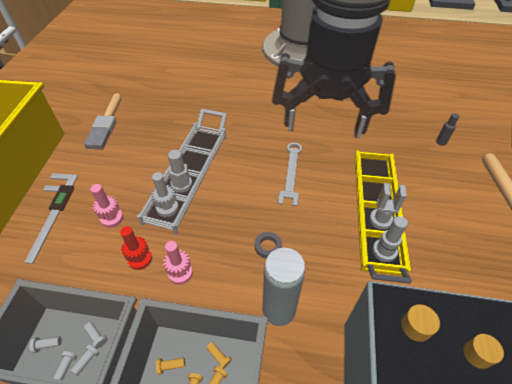

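The fork stands in cell 2 (scene (382,212), network (0.585,0.179,0.0145)). The side-camera report is the hex in the wash rack mistaken for the fork. Next the hex.

Emit:
move_arm:
  gripper: [1,1,1,1,1]
  xyz:
    - [-0.6,4,0]
    - [-1.2,8,0]
    - [-1.8,12,0]
    - [-2.4,16,0]
    - [-3,20,0]
  twist: [0.05,0.1,0.16,0.16,0.16]

```text
t: 17.3
eef_pos: [0.5662, -0.1389, 0.2702]
tool_rot: [-0.0, 0.998, -0.064, 0.001]
contact_force: [0.9, 0.3, 0.8]
gripper_width: 1.0
```

```bash
python3 plan.py 0.5605 -0.196 0.25 -0.13
```

```text
t 17.3 eef [ 0.5662 -0.1389  0.2702] yaw -0.129 tilt 0.0013 -> shift cm [0.17 5.74 2.01] twist 0.001 q [ 0.36  0.38 -0.28  1.8   0.12  0.98 -1.68] grip 1.0
```

Emit:
move_arm:
  gripper: [1,1,1,1,1]
  xyz:
    - [0,3,0]
    - [0.1,5.7,0.5]
    - [0.1,5.7,2]
    - [0.1,5.7,2]
    - [0.1,5.7,2]
  twist: [0,0,0,0,0]

```text
t: 17.72
eef_pos: [0.5597, -0.1939, 0.2492]
tool_rot: [-0.001, 0.998, -0.065, -0.001]
contact_force: [-0.5, -0.2, -0.5]
gripper_width: 1.002
```

Emit:
move_arm:
  gripper: [1]
  xyz:
    - [0,0,0]
  twist: [0]

```text
t: 17.8
eef_pos: [0.5604, -0.1935, 0.2502]
tool_rot: [-0.001, 0.998, -0.064, 0.0]
contact_force: [0.5, -0.2, 0.2]
gripper_width: 1.002
```

```bash
python3 -c "
from h import *
c=save('wrist','w17.png',(180,130,340,290),3.7)";python3 plan.py 0.5605 -0.196 0.138 -0.13
```

```text
t 17.85 eef [ 0.5605 -0.1937  0.2504] yaw -0.129 tilt 0.0015 -> shift cm [ 0.02  0.23 11.24] twist 0.001 q [ 0.43  0.41 -0.26  1.8   0.13  0.95 -1.58] grip 1.003
```

View pics/w17.png

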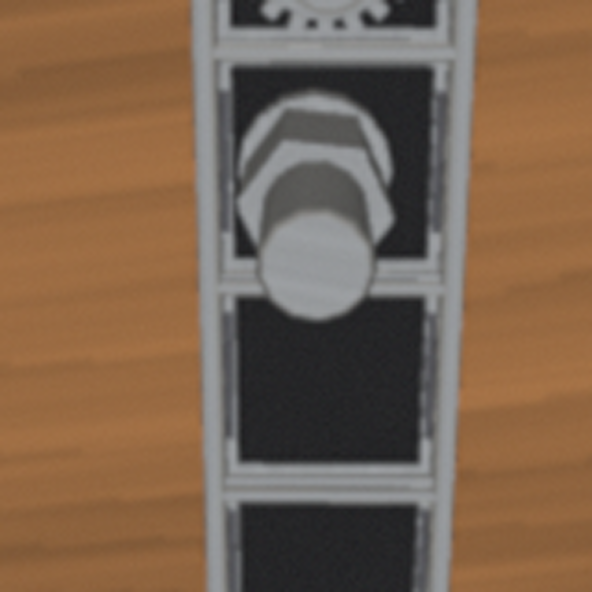

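```bash
python3 -c "
from h import *
c=read_camera('wrist');print(ray(c,180+317/3.7,130+265/3.7,.098))"
```

```text
[ 0.56047094 -0.19566587  0.098     ]
```

Emit:
move_arm:
  gripper: [1,1,1,1,1]
  xyz:
    - [0,0.2,1]
    - [0,0.2,3]
    - [0,0.2,6]
    - [0,0.2,8]
    - [0,0.2,9]
  twist: [0,0,0,0,0]

```text
t: 18.32
eef_pos: [0.5578, -0.1973, 0.1565]
tool_rot: [-0.0, 0.998, -0.066, -0.002]
contact_force: [-0.0, -0.5, -0.5]
gripper_width: 1.002
```

Emit:
move_arm:
  gripper: [1,1,1,1]
  xyz:
    - [0,0,1.5]
    - [0,0,2.3]
    - [0,0,2.3]
    - [0,0,2.3]
  twist: [0,0,0,0]

```text
t: 18.65
eef_pos: [0.5594, -0.1979, 0.1367]
tool_rot: [-0.0, 0.998, -0.066, 0.0]
contact_force: [0.4, -0.1, -0.4]
gripper_width: 1.001
```

```bash
python3 -c "
from h import *
c=save('wrist','w18.png')";python3 plan.py 0.5605 -0.1957 0.138 -0.13
```

```text
t 18.7 eef [ 0.5598 -0.1981  0.1373] yaw -0.132 tilt 0.0012 -> shift cm [ 0.04 -0.25 -0.07] twist -0.002 q [ 0.41  0.56 -0.23  1.87  0.18  0.73 -1.63] grip 1.0
```

View pics/w18.png

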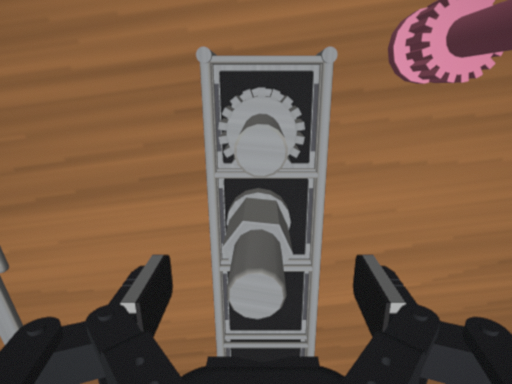

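The hex journal (258,285) is about 2 mm left of the pads' middle. Correct that and close.

Emit:
move_arm:
  gripper: [1,0,0,0,0]
  xyz:
    - [0,-0.2,-0.1]
    - [0,-0.2,-0.1]
    - [0,-0.2,-0.1]
    - [0,-0.2,-0.1]
    - [0,-0.2,-0.1]
  twist: [0,0,0,0,0]

```text
t: 19.12
eef_pos: [0.5596, -0.1962, 0.1378]
tool_rot: [0.0, 0.998, -0.066, 0.0]
contact_force: [0.2, 0.3, -0.3]
gripper_width: 0.454
```

Emit:
move_arm:
  gripper: [0,0,0,0,0]
  xyz:
    - [0,0,0]
    - [0,0,0]
    - [0,0,0]
    - [0,0,-0.5]
    - [0,0,-1.5]
  twist: [0,0,0,0,0]

```text
t: 19.53
eef_pos: [0.5581, -0.1958, 0.1513]
tool_rot: [-0.0, 0.998, -0.066, -0.002]
contact_force: [-1.7, 0.1, -4.0]
gripper_width: 0.276
```

```bash
python3 -c "
from h import *
c=save('wrist','w19.png')";python3 plan.py 0.5605 -0.1957 0.138 -0.13
```

```text
t 19.58 eef [ 0.5596 -0.1962  0.154 ] yaw -0.132 tilt 0.0002 -> shift cm [ 0.08 -0.06  1.6 ] twist -0.002 q [ 0.41  0.53 -0.24  1.86  0.17  0.76 -1.62] grip 0.276
```

View pics/w19.png

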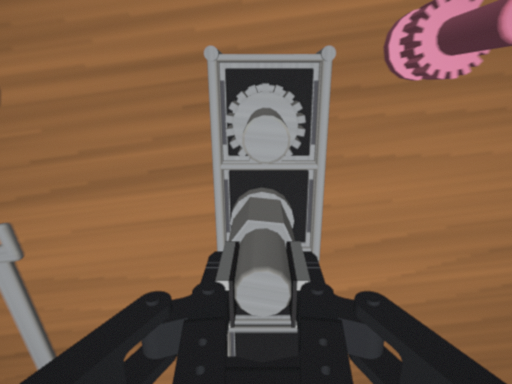

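The hex is held and lifted. Carrying it to cell 3.

Emit:
move_arm:
  gripper: [0,0,0,0,0]
  xyz:
    - [0,0,-2]
    - [0,0,-5]
    - [0,0,-8]
    - [0,-2,-11]
    - [-0.5,-6,-12]
  twist: [0,0,0,0,0]

```text
t: 20.0
eef_pos: [0.564, -0.142, 0.2774]
tool_rot: [0.002, 0.997, -0.071, 0.004]
contact_force: [2.2, -0.1, -2.8]
gripper_width: 0.277
```

Emit:
move_arm:
  gripper: [0,0,0,0,0]
  xyz:
    - [-1,-4,0]
    - [-2,-8,0]
    - [-3,-12,0]
    - [-4.5,-16,0]
    - [-5.5,-19,0]
  twist: [0,-0.05,-0.1,-0.16,-0.16]

```text
t: 20.42
eef_pos: [0.5316, 0.0632, 0.273]
tool_rot: [-0.0, 1.0, 0.017, 0.0]
contact_force: [0.4, 0.2, -3.1]
gripper_width: 0.277
```

```bash
python3 plan.py 0.523 0.179 0.27 0.027
```

```text
t 20.42 eef [0.5316 0.0632 0.273 ] yaw 0.033 tilt 0.0009 -> shift cm [ -0.48 -11.61   0.31] twist 0.006 q [ 0.1   0.31 -0.41  1.9   0.15  0.96 -1.91] grip 0.277
```

Emit:
move_arm:
  gripper: [0,0,0,0,0]
  xyz:
    - [-0.2,-4,0]
    - [-0.4,-8,0]
    - [-0.5,-11,0]
    - [-0.5,-12,0]
    - [-0.5,-12,0.3]
  twist: [0,0,0,0,0]

```text
t: 20.83
eef_pos: [0.5239, 0.1838, 0.2704]
tool_rot: [-0.001, 1.0, 0.017, 0.001]
contact_force: [-0.3, 0.5, -3.1]
gripper_width: 0.273
```

Emit:
move_arm:
  gripper: [0,0,0,0,0]
  xyz:
    - [0,0,0]
    - [0,0,2.5]
    - [0,0,5]
    - [0,0,6]
    - [0,0,6]
  twist: [0,0,0,0,0]

```text
t: 21.25
eef_pos: [0.5234, 0.1767, 0.2069]
tool_rot: [0.002, 1.0, 0.013, -0.003]
contact_force: [0.2, -0.2, -3.6]
gripper_width: 0.275
```

Emit:
move_arm:
  gripper: [0,0]
  xyz:
    - [0,0,0]
    - [0,0,0]
  twist: [0,0]

```text
t: 21.42
eef_pos: [0.5255, 0.1792, 0.2107]
tool_rot: [-0.0, 1.0, 0.013, 0.001]
contact_force: [0.5, -0.1, -3.3]
gripper_width: 0.272
```

```bash
python3 -c "
from h import *
save('wrist','w21.png')"; python3 plan.py 0.523 0.179 0.139 0.027
```

```text
t 21.47 eef [0.5256 0.1795 0.211 ] yaw 0.027 tilt 0.0024 -> shift cm [-0.28  0.04  7.19] twist 0.0 q [-0.1   0.42 -0.43  1.91  0.23  0.85 -2.19] grip 0.271
```

View pics/w21.png

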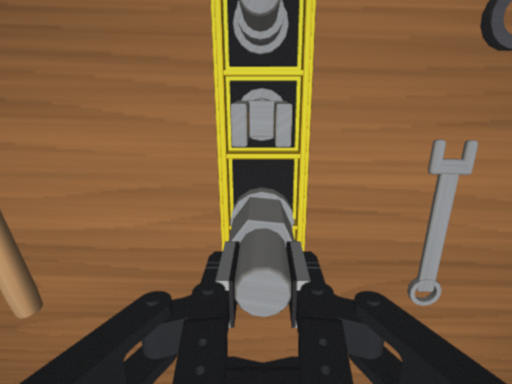

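Plain and fork stand ahead in their cells (wrist (262,25) and (262,118)). Lower the hex with −2.5 mm in x.

Emit:
move_arm:
  gripper: [0,0,0,0,0]
  xyz:
    - [-0.2,0,1]
    - [-0.2,0,2.5]
    - [-0.2,0,4]
    - [-0.2,0,4]
    - [-0.2,0,4]
  twist: [0,0,0,0,0]

```text
t: 21.88
eef_pos: [0.5222, 0.1793, 0.1691]
tool_rot: [0.0, 1.0, 0.014, -0.001]
contact_force: [-0.4, 1.0, -3.3]
gripper_width: 0.274
```

Emit:
move_arm:
  gripper: [0]
  xyz:
    - [0,0,0]
  twist: [0]

```text
t: 21.97
eef_pos: [0.523, 0.1798, 0.1702]
tool_rot: [-0.0, 1.0, 0.014, 0.001]
contact_force: [0.2, 0.4, -2.7]
gripper_width: 0.273
```

```bash
python3 -c "
from h import *
save('wrist','w22.png')"; python3 plan.py 0.523 0.179 0.139 0.027
```

```text
t 22.02 eef [0.5232 0.1798 0.1705] yaw 0.028 tilt 0.0018 -> shift cm [-0.03  0.08  3.15] twist 0.001 q [-0.12  0.48 -0.41  1.94  0.26  0.77 -2.22] grip 0.272
```

View pics/w22.png

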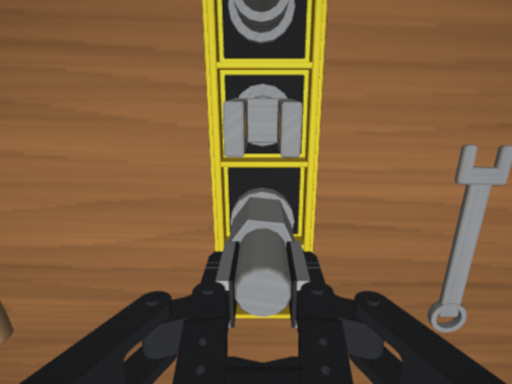

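Emit:
move_arm:
  gripper: [0,0,0,0,0]
  xyz:
    - [0,0,1.2]
    - [0,0,2.4]
    - [0,0,3]
    - [0,0,3.1]
    - [0,0,3.1]
  twist: [0,0,0,0,0]

```text
t: 22.43
eef_pos: [0.5221, 0.1792, 0.1378]
tool_rot: [0.001, 1.0, 0.014, -0.001]
contact_force: [-0.8, -1.2, -1.0]
gripper_width: 0.27
```

```bash
python3 plan.py 0.523 0.179 0.138 0.027;python3 -c "
from h import *
print(get_obs()['contact_force']);save('side','s23.png',(150,60,330,190),4)"
```

```text
t 22.43 eef [0.5221 0.1792 0.1378] yaw 0.028 tilt 0.0019 -> shift cm [ 0.09  0.02 -0.02] twist 0.001 q [-0.14  0.52 -0.39  1.96  0.29  0.71 -2.25] grip 0.27
[-0.78649234 -1.19550796 -1.01304771]
```

View pics/s23.png

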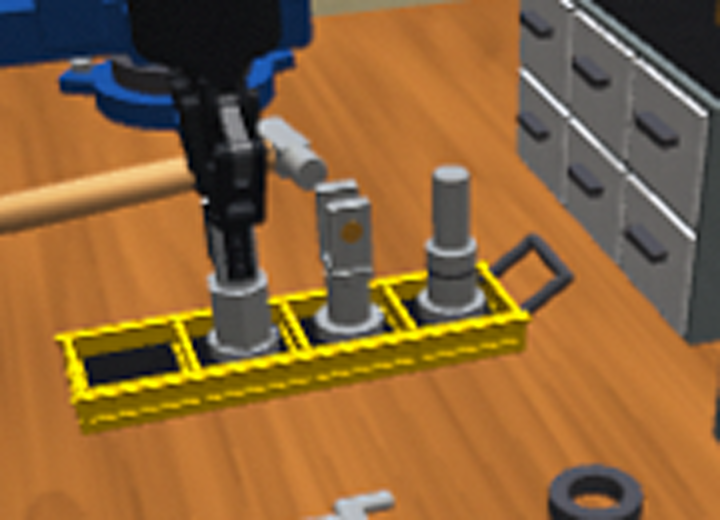

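The hex foot is down in cell 3 (side crop (243,335)). Releasing.

Emit:
move_arm:
  gripper: [0,0.5,1,1,1]
  xyz:
    - [0,0,0]
    - [0,0,0]
    - [0,0,0]
    - [0,0,0]
    - [0,0,0]
  twist: [0,0,0,0,0]

```text
t: 22.9
eef_pos: [0.5229, 0.1796, 0.1388]
tool_rot: [-0.0, 1.0, 0.014, 0.0]
contact_force: [0.0, 0.5, 0.1]
gripper_width: 0.831
```

Emit:
move_arm:
  gripper: [1,1,1,1,1]
  xyz:
    - [0,0,0]
    - [0,0,0]
    - [0,0,-1]
    - [0,0,-4]
    - [0,0,-7]
  twist: [0,0,0,0,0]

```text
t: 23.32
eef_pos: [0.5217, 0.1792, 0.2089]
tool_rot: [0.0, 1.0, 0.014, -0.001]
contact_force: [0.6, -0.3, 0.6]
gripper_width: 0.999
```

Emit:
move_arm:
  gripper: [1,1,1,1,1]
  xyz:
    - [0,0,-4]
    - [0,1,-6]
    - [1,4,-6]
    - [2,8,-6]
    - [3,12,-6]
  twist: [0,0,0,0,0]

```text
t: 23.73
eef_pos: [0.5563, 0.0601, 0.2704]
tool_rot: [-0.0, 1.0, 0.015, 0.001]
contact_force: [0.4, 0.4, -0.7]
gripper_width: 0.998
```

```bash
python3 plan.py 0.618 -0.206 0.26 -0.13; python3 -c "
from h import *
c=save('scene','c24.png',(330,100,450,290),3);print(spot_point('spindle_hex','scene'))"
```

```text
t 23.73 eef [0.5563 0.0601 0.2704] yaw 0.031 tilt 0.0027 -> shift cm [ 5.34 26.78  1.04] twist 0.161 q [ 0.11  0.35 -0.4   1.85  0.17  0.97 -1.91] grip 0.998
[{'centre': [0.5237, 0.1824, 0.013], 'p': 0.91}]
```

View pics/c24.png

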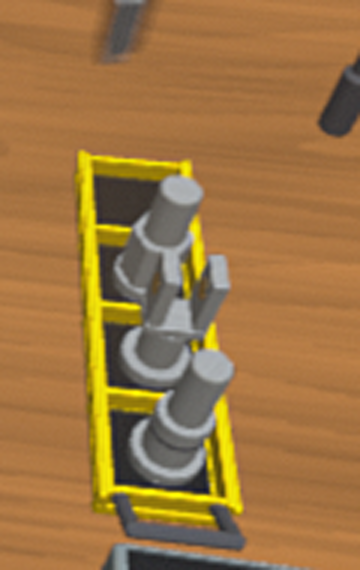

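Three of the four stand in order from the handle: plain, fork, hex. Now the steel pinion in the wash rack's last cell at (0.618,−0.206).

Emit:
move_arm:
  gripper: [1,1,1,1,1]
  xyz:
    - [1,4,0]
    - [2,8,0]
    - [3,12,0]
    - [4,16,0]
    - [4.7,20,0]
  twist: [0.05,0.1,0.16,0.16,0.16]

```text
t: 24.25
eef_pos: [0.609, -0.1399, 0.2695]
tool_rot: [-0.0, 0.998, -0.066, 0.001]
contact_force: [0.5, 0.3, -0.4]
gripper_width: 1.005
```

```bash
python3 plan.py 0.618 -0.206 0.25 -0.13
```

```text
t 24.25 eef [ 0.609  -0.1399  0.2695] yaw -0.132 tilt 0.0011 -> shift cm [1.76 6.44 1.95] twist -0.002 q [ 0.34  0.44 -0.29  1.7   0.14  1.02 -1.7 ] grip 1.005
```

Emit:
move_arm:
  gripper: [1,1,1,1,1]
  xyz:
    - [1,3,0]
    - [1.8,6.4,0.5]
    - [1.8,6.4,2]
    - [1.8,6.4,2]
    - [1.8,6.4,2]
  twist: [0,0,0,0,0]

```text
t: 24.67
eef_pos: [0.6174, -0.2036, 0.2483]
tool_rot: [-0.001, 0.998, -0.066, -0.001]
contact_force: [-0.4, 0.2, 0.3]
gripper_width: 0.996
```

Emit:
move_arm:
  gripper: [1,1]
  xyz:
    - [0,0,0]
    - [0,0,0]
  twist: [0,0]

```text
t: 24.83
eef_pos: [0.6185, -0.2024, 0.2497]
tool_rot: [-0.0, 0.998, -0.065, 0.001]
contact_force: [-0.1, -0.8, -0.2]
gripper_width: 0.998
```

```bash
python3 -c "
from h import *
c=save('wrist','w25.png',(180,130,340,290),3.7)";python3 plan.py 0.618 -0.206 0.138 -0.13
```

```text
t 24.88 eef [ 0.6185 -0.2026  0.2497] yaw -0.13 tilt 0.0015 -> shift cm [-0.02  0.35 11.17] twist -0.0 q [ 0.41  0.5  -0.27  1.65  0.15  1.   -1.6 ] grip 1.002
```

View pics/w25.png

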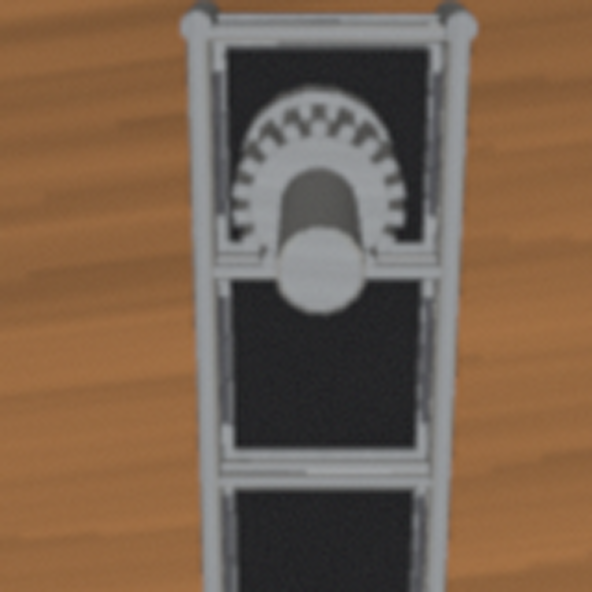

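This is the grey pinion, in the rack's last cell, with its journal top at crop (320,270).

```bash
python3 -c "
from h import *
c=read_camera('wrist');print(ray(c,180+320/3.7,130+270/3.7,.104))"
```

```text
[ 0.61981285 -0.2052912   0.104     ]
```

Emit:
move_arm:
  gripper: [1,1,1,1,1]
  xyz:
    - [0.1,0.2,1]
    - [0.1,0.2,3]
    - [0.1,0.2,6]
    - [0.1,0.2,8]
    - [0.1,0.2,9]
  twist: [0,0,0,0,0]

```text
t: 25.35
eef_pos: [0.617, -0.2057, 0.155]
tool_rot: [-0.0, 0.998, -0.066, -0.002]
contact_force: [-0.6, -1.0, -0.2]
gripper_width: 1.0
```

Emit:
move_arm:
  gripper: [1,1,1,1]
  xyz:
    - [0,0,1.5]
    - [0,0,2.2]
    - [0,0,2.2]
    - [0,0,2.2]
  twist: [0,0,0,0]

```text
t: 25.68
eef_pos: [0.6189, -0.2062, 0.1368]
tool_rot: [0.0, 0.998, -0.066, 0.0]
contact_force: [0.3, -0.1, 0.6]
gripper_width: 1.003
```

```bash
python3 -c "
from h import *
c=save('wrist','w26.png')";python3 plan.py 0.619 -0.2055 0.138 -0.13
```

```text
t 25.73 eef [ 0.6192 -0.2063  0.1374] yaw -0.132 tilt 0.0013 -> shift cm [-0.03 -0.08 -0.06] twist -0.002 q [ 0.4   0.64 -0.24  1.72  0.2   0.81 -1.64] grip 1.002
```

View pics/w26.png

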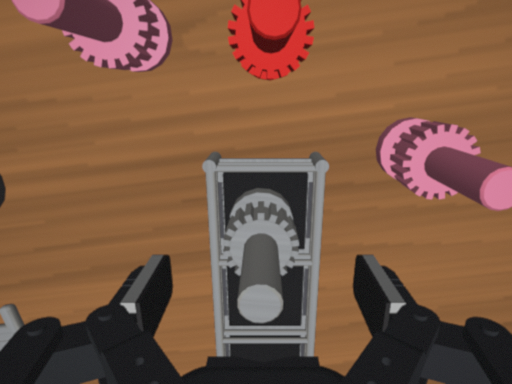

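The steel journal (260,300) is centred between the pads. The pink and red ones, at (440,165), (275,20) and (120,30), are clear of the fingers. Closing.

Emit:
move_arm:
  gripper: [0,0,0,0,0]
  xyz:
    - [0,0,-0.1]
    - [0,0,-0.1]
    - [0,0,-0.1]
    - [0,0,-0.1]
    - [0,0,-0.1]
  twist: [0,0,0,0,0]

```text
t: 26.15
eef_pos: [0.6187, -0.2063, 0.1378]
tool_rot: [0.0, 0.998, -0.066, 0.0]
contact_force: [-0.4, 0.3, 0.6]
gripper_width: 0.295
```

Emit:
move_arm:
  gripper: [0,0,0,0,0]
  xyz:
    - [0,0,0]
    - [0,0,0]
    - [0,0,0]
    - [0,0,-0.5]
    - [0,0,-1.5]
  twist: [0,0,0,0,0]

```text
t: 26.57
eef_pos: [0.6173, -0.2059, 0.1511]
tool_rot: [-0.0, 0.998, -0.066, -0.002]
contact_force: [0.1, 0.0, -3.3]
gripper_width: 0.191
```

```bash
python3 -c "
from h import *
c=save('wrist','w27.png')";python3 plan.py 0.4595 0.1774 0.27 0.027
```

```text
t 26.62 eef [ 0.6188 -0.2063  0.1542] yaw -0.132 tilt 0.0005 -> shift cm [-20.85 -35.93 -11.59] twist -0.159 q [ 0.4   0.61 -0.25  1.72  0.19  0.84 -1.63] grip 0.187
```

View pics/w27.png

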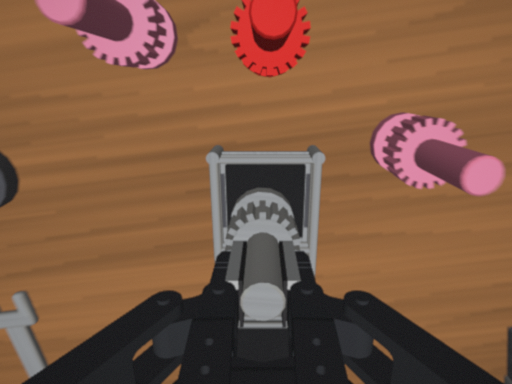

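Emit:
move_arm:
  gripper: [0,0,0,0,0]
  xyz:
    - [0,0,-2]
    - [0,0,-5]
    - [0,0,-8]
    - [-1,-2,-11]
    - [-3,-6,-12]
  twist: [0,0,0,0,0]

```text
t: 27.03
eef_pos: [0.6004, -0.1521, 0.2769]
tool_rot: [0.002, 0.998, -0.07, 0.005]
contact_force: [2.7, -0.1, -1.5]
gripper_width: 0.187
```

Emit:
move_arm:
  gripper: [0,0,0,0,0]
  xyz:
    - [-2,-3.5,0]
    - [-4,-7,0]
    - [-6,-10.5,0]
    - [-8,-14,0]
    - [-10,-17,0]
  twist: [0,-0.05,-0.1,-0.16,-0.16]

```text
t: 27.45
eef_pos: [0.5203, 0.0376, 0.2722]
tool_rot: [-0.0, 1.0, 0.016, 0.001]
contact_force: [1.4, 0.7, -4.0]
gripper_width: 0.184
```

```bash
python3 plan.py 0.4595 0.1774 0.27 0.027
```

```text
t 27.45 eef [0.5203 0.0376 0.2722] yaw 0.032 tilt 0.0011 -> shift cm [ -5.62 -14.17   0.22] twist 0.005 q [ 0.16  0.29 -0.41  1.93  0.14  0.95 -1.86] grip 0.184
```

Emit:
move_arm:
  gripper: [0,0,0,0,0]
  xyz:
    - [-1.6,-3.5,0]
    - [-3.5,-7,0]
    - [-5,-11,0]
    - [-5.6,-14.4,0]
    - [-5.6,-14.5,0]
  twist: [0,0,0,0,0]

```text
t: 27.87
eef_pos: [0.4586, 0.1865, 0.2729]
tool_rot: [-0.002, 1.0, 0.019, 0.001]
contact_force: [0.3, 1.2, -2.8]
gripper_width: 0.186
```

Emit:
move_arm:
  gripper: [0,0,0,0,0]
  xyz:
    - [0,0,0]
    - [0,0,0]
    - [0,0,2]
    - [0,0,4]
    - [0,0,4]
  twist: [0,0,0,0,0]

```text
t: 28.28
eef_pos: [0.4603, 0.1754, 0.2285]
tool_rot: [0.002, 1.0, 0.012, -0.003]
contact_force: [-0.8, -0.3, -3.6]
gripper_width: 0.184
```

Emit:
move_arm:
  gripper: [0,0]
  xyz:
    - [0,0,0]
    - [0,0,0]
  twist: [0,0]

```text
t: 28.45
eef_pos: [0.4621, 0.1777, 0.2324]
tool_rot: [-0.0, 1.0, 0.013, 0.0]
contact_force: [-0.6, 0.6, -2.2]
gripper_width: 0.184
```

```bash
python3 -c "
from h import *
save('wrist','w28.png');save('side','s28.png',(130,60,310,190),4)"; python3 plan.py 0.4595 0.1774 0.139 0.027
```

```text
t 28.55 eef [0.4622 0.1783 0.2327] yaw 0.027 tilt 0.002 -> shift cm [-0.29  0.09  9.37] twist -0.0 q [-0.08  0.31 -0.49  2.02  0.19  0.85 -2.22] grip 0.186
```

View pics/w28.png

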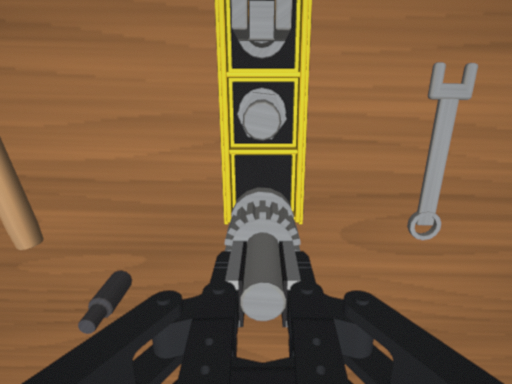

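View pics/s28.png

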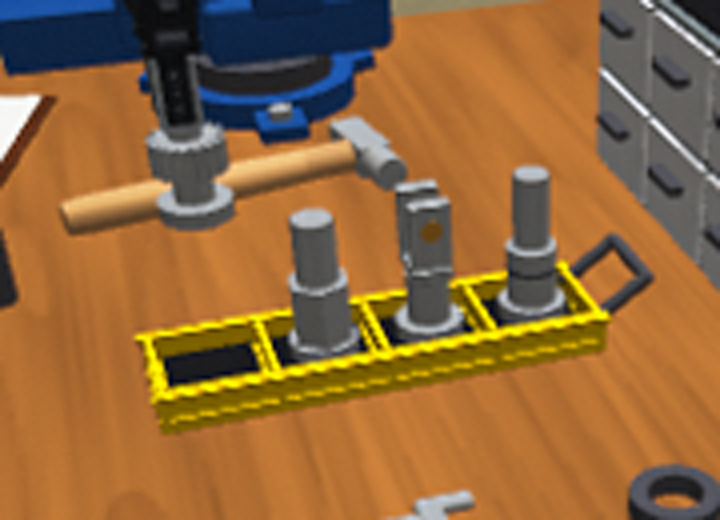

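All three stand upright and centred, and the pinion hangs over cell 4. Lowering.

Emit:
move_arm:
  gripper: [0,0,0,0,0]
  xyz:
    - [-0.2,0,1.5]
    - [-0.2,0,3.5]
    - [-0.2,0,5.5]
    - [-0.2,0,6.2]
    - [-0.2,0,6.2]
  twist: [0,0,0,0,0]

```text
t: 28.97
eef_pos: [0.4589, 0.178, 0.1688]
tool_rot: [0.0, 1.0, 0.014, -0.001]
contact_force: [0.6, 0.5, -2.4]
gripper_width: 0.189
```

Emit:
move_arm:
  gripper: [0]
  xyz:
    - [0,0,0]
  twist: [0]

```text
t: 29.05
eef_pos: [0.4598, 0.1786, 0.1703]
tool_rot: [-0.0, 1.0, 0.014, 0.0]
contact_force: [-0.0, -0.2, -1.9]
gripper_width: 0.188
```

```bash
python3 -c "
from h import *
save('wrist','w29.png')"; python3 plan.py 0.4595 0.1774 0.139 0.027
```

```text
t 29.1 eef [0.4602 0.1788 0.1708] yaw 0.028 tilt 0.0018 -> shift cm [-0.07  0.14  3.18] twist 0.001 q [-0.12  0.4  -0.45  2.07  0.26  0.72 -2.29] grip 0.184
```

View pics/w29.png

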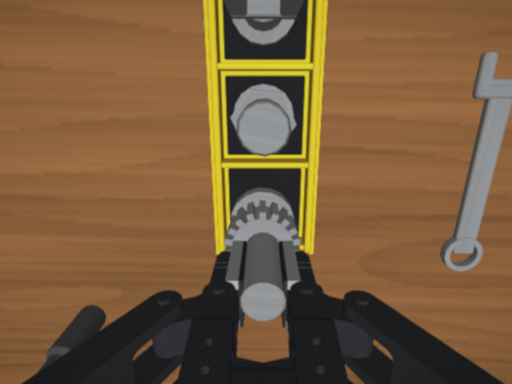

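Emit:
move_arm:
  gripper: [0,0,0,0,0]
  xyz:
    - [0,0.1,1.2]
    - [0,0.1,2.4]
    - [0,0.1,3]
    - [0,0.1,3.2]
    - [0,0.1,3.2]
  twist: [0,0,0,0,0]

```text
t: 29.52
eef_pos: [0.4595, 0.1775, 0.1378]
tool_rot: [0.0, 1.0, 0.014, -0.0]
contact_force: [0.5, 0.2, -3.1]
gripper_width: 0.187
```

```bash
python3 plan.py 0.4595 0.1774 0.138 0.027;python3 -c "
from h import *
print(get_obs()['contact_force']);save('side','s30.png',(130,60,310,190),4)"
```

```text
t 29.52 eef [0.4595 0.1775 0.1378] yaw 0.028 tilt 0.0003 -> shift cm [-0.    0.01 -0.02] twist 0.001 q [-0.14  0.45 -0.43  2.1   0.31  0.65 -2.32] grip 0.187
[ 0.45089954  0.24670074 -3.05890313]
```

View pics/s30.png

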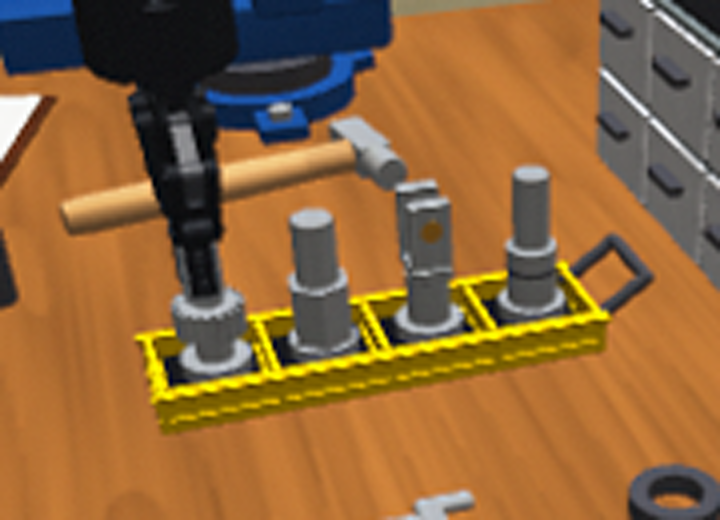

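The foot is in cell 4 but the load is still carried. Lower another 1–2 mm before releasing.

Emit:
move_arm:
  gripper: [0,0,0]
  xyz:
    - [0,0,0.1]
    - [0,0,0.1]
    - [0,0,0.1]
  twist: [0,0,0]

```text
t: 29.82
eef_pos: [0.4597, 0.1778, 0.1376]
tool_rot: [-0.0, 1.0, 0.014, 0.001]
contact_force: [-1.6, -0.6, 7.0]
gripper_width: 0.183
```

Contact (+7 N). Release.

Emit:
move_arm:
  gripper: [0,0.5,1,1,1]
  xyz:
    - [0,0,-0.1]
    - [0,0,-0.1]
    - [0,0,-0.1]
    - [0,0,-0.1]
    - [0,0,-0.1]
  twist: [0,0,0,0,0]

```text
t: 30.23
eef_pos: [0.4596, 0.1774, 0.1377]
tool_rot: [-0.0, 1.0, 0.014, 0.0]
contact_force: [0.2, -0.4, -1.0]
gripper_width: 0.748
```

Emit:
move_arm:
  gripper: [1,1,1,1,1]
  xyz:
    - [0,0,0]
    - [0,0,0]
    - [0,0,-1]
    - [0,0,-4]
    - [0,0,-7]
  twist: [0,0,0,0,0]

```text
t: 30.65
eef_pos: [0.4585, 0.1772, 0.208]
tool_rot: [0.0, 1.0, 0.014, -0.002]
contact_force: [0.9, -0.0, -0.0]
gripper_width: 1.0
```

Emit:
move_arm:
  gripper: [1,1,1,1,1]
  xyz:
    - [0,0,-4]
    - [0,1,-7]
    - [0,4,-8]
    - [0,6,-8]
    - [0,6,-8]
  twist: [0,0,0,0,0]

```text
t: 31.07
eef_pos: [0.4616, 0.1132, 0.2891]
tool_rot: [0.001, 1.0, 0.011, 0.001]
contact_force: [-0.4, 0.3, -0.2]
gripper_width: 0.999
```

Emit:
move_arm:
  gripper: [1,1,1,1,1]
  xyz:
    - [2,4,0]
    - [2,8,0]
    - [2,10,0]
    - [2,10,0]
    - [2,10,0]
  twist: [0,0,0,0,0]

```text
t: 31.48
eef_pos: [0.4837, 0.0172, 0.2878]
tool_rot: [-0.0, 1.0, 0.013, -0.0]
contact_force: [0.2, -0.8, 0.3]
gripper_width: 1.001
```

```bash
python3 - <<'E'
from h import *
p=np.array([.5555,.180,np.pi+.027]); C=lambda X:(np.array([[np.cos(p[2]),np.sin(p[2])],[-np.sin(p[2]),np.cos(p[2])]])@(np.array(X[:2])-p[:2])).round(4)
for n in("scene","side"):
    c=save(n,n+"31.png",*(((330,100,450,290),3) if n=="scene" else ((130,60,310,190),4)))
    for q in["plain","fork","hex","pinion"]:
        print(n,q,[(np.round(d["centre"],4),round(d["p"],2),"rack xy",C(d["centre"])) for d in spot_point("spindle_"+q,n) if d["centre"][1]>.1])
E
```

```text
scene plain [(array([0.6551, 0.1829, 0.0131]), 0.71, 'rack xy', array([-0.0996, -0.0002]))]
scene fork [(array([0.5843, 0.1799, 0.0132]), 0.94, 'rack xy', array([-0.0288,  0.0009]))]
scene hex [(array([0.5242, 0.1835, 0.0147]), 0.74, 'rack xy', array([ 0.0312, -0.0043]))]
scene pinion [(array([0.4609, 0.1756, 0.0127]), 0.57, 'rack xy', array([0.0947, 0.0018]))]
side plain [(array([0.6508, 0.1831, 0.014 ]), 0.78, 'rack xy', array([-0.0953, -0.0005])), (array([ 0.5557,  0.1825, -0.0015]), 0.32, 'rack xy', array([-0.0003, -0.0025]))]
side fork [(array([0.5894, 0.1825, 0.0134]), 0.71, 'rack xy', array([-0.034 , -0.0016]))]
side hex [(array([0.5239, 0.1804, 0.013 ]), 0.73, 'rack xy', array([ 0.0316, -0.0013]))]
side pinion [(array([0.4623, 0.1753, 0.0135]), 0.84, 'rack xy', array([0.0933, 0.0022]))]
```

View pics/scene31.png

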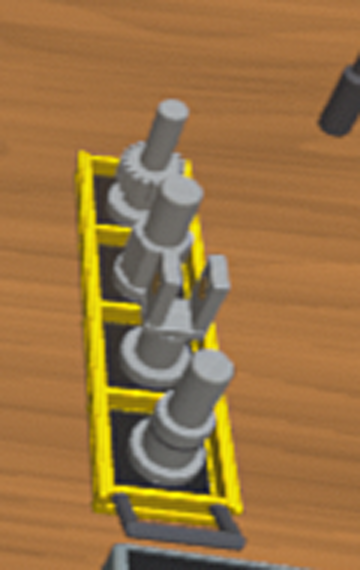

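View pics/side31.png

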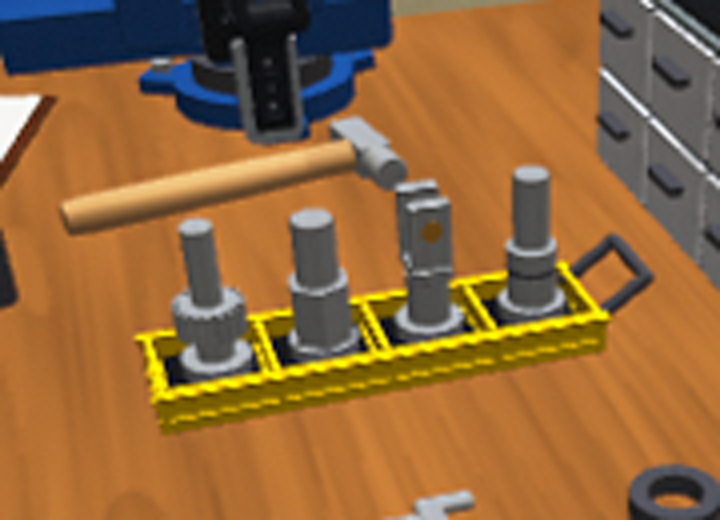

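All four stand upright in order from the handle: plain, fork, hex, pinion. Each is within about 5 mm of its cell centre and at pad height, and the arm is clear. Handing in.

```bash
python3 -c "
from station import *
print(hand_in())"
```

```text
the job is handed in; nothing more can be done
None
```

I moved all four spindles into the yellow rack in build order, counted from its handle end: plain in cell 1, fork in 2, hex in 3, pinion in 4. The job was handed in at about 32 s of the 128 s allowed, and the station reports no verdict.

- **Final position:** with the arm clear, both cameras put every axis within about 5 mm of its cell centre (the limit is 13 mm). The undersides measured 12.7 to 14.7 mm high, against pad tops at 14 mm. All four looked upright in the pictures.
- **At rest:** I checked this only by eye. The last pictures show nothing moving, but I did not measure speeds.
- **Handling:** none leaned noticeably, and the pink and red look-alikes were never touched. The highest wrist force I saw was about 7 N, when I pressed the pinion onto its pad.
- **Checks that disagreed:**
  - The two cameras' fits of the yellow rack differed by 3 to 4 mm, so I checked it with the wrist camera and used a middle value.
  - The side camera once reported the hex, still in the wash rack, as the fork.
  - In the last check it also gave a low-confidence second "plain" (0.32) at the rack's centre. The pictures ruled both out.

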